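# Mix the touch-up paints and lock them in the rack

### The job

Loosen the red clamp knob on the paint rack and slide the yellow keeper bar fully open. Then, in order of use - grey primer, red colour, pale yellow lacquer, whichever are on the bench - hold each tin upright on the middle of the mixer's rubber pad and press it fully down for about a second, then stand each tin fully home in a slot of the rack, any slot. When all the tins stand in the rack, slide the keeper bar fully closed over them and turn the clamp knob tight, leaving the ring, the jar and the spanner alone.

Things in the scene. Friction and masses are not known exactly. Their poses are not given: they have to be found in the camera images.
- tin_primer_mid (a point): centre of the primer tin: an oblong steel touch-up paint tin, 50 mm (its x) by 42 mm (its y) by 56 mm high, with a round cap 22 mm across and 12 mm high on top (68 mm over all), grey band and cap, about 160 g, standing loose. Point: on its axis, half-way up, 34 mm above its underside, and it is bottom-heavy; z up. None if the tin is absent in this run.
- tin_colour_mid (a point): centre of the colour tin: an oblong steel touch-up paint tin, 50 mm (its x) by 42 mm (its y) by 56 mm high, with a round cap 22 mm across and 12 mm high on top (68 mm over all), red band and cap, about 160 g, standing loose. Point: on its axis, half-way up, 34 mm above its underside, and it is bottom-heavy; z up. None if the tin is absent in this run.
- tin_lacquer_mid (a point): centre of the lacquer tin: an oblong steel touch-up paint tin, 50 mm (its x) by 42 mm (its y) by 56 mm high, with a round cap 22 mm across and 12 mm high on top (68 mm over all), pale yellow band and cap, about 160 g, standing loose. Point: on its axis, half-way up, 34 mm above its underside, and it is bottom-heavy; z up. None if the tin is absent in this run.
- slot0 (a point): slot 0 of the rack's grey block (knob side): open-topped pocket 58 mm (x) by 50 mm (y), 24 mm deep, chamfered mouth 32 mm above the bench; a tin fits long side along x, either way round. Point: centre of its floor, 8 mm above the bench. Axes are the rack's (x: the way the bar opens). Slots 76 mm apart along y; rails 75 mm high stand 132 mm either side of the middle slot.
- slot1 (a point): slot 1 of the rack's grey block (middle): open-topped pocket 58 mm (x) by 50 mm (y), 24 mm deep, chamfered mouth 32 mm above the bench; a tin fits long side along x, either way round. Point: centre of its floor, 8 mm above the bench. Axes are the rack's (x: the way the bar opens). Slots 76 mm apart along y; rails 75 mm high stand 132 mm either side of the middle slot.
- slot2 (a point): slot 2 of the rack's grey block (far from the knob): open-topped pocket 58 mm (x) by 50 mm (y), 24 mm deep, chamfered mouth 32 mm above the bench; a tin fits long side along x, either way round. Point: centre of its floor, 8 mm above the bench. Axes are the rack's (x: the way the bar opens). Slots 76 mm apart along y; rails 75 mm high stand 132 mm either side of the middle slot.
- keeper_bar (a joint): travel of the yellow keeper bar (16 mm wide, spanning the rack along y, underside 88 mm and top 98 mm above the bench) along the rack's +x: 0 = closed, over the middle of the slots, 12 mm above the caps of seated tins; 0.085 m = fully open. It slides with about 2 N of friction when the clamp is loose and stays where left; a tight clamp (above 1.2 rad) holds it fast against a push of 20 N or more.
- bar_handle (a point): black upright round handle in the middle of the keeper bar, 16 mm across, from 98 to 132 mm above the bench; the point lies on its axis at 118 mm, and moves with the bar; axes as the rack's.
- clamp_knob (a joint): angle of the red clamp knob at the end of the rack, about a vertical axis, growing clockwise seen from above: 0 = fully loose stop, 1.4 rad = fully tight stop; the clamp begins to bite at about 1.0. It turns with about 0.2 N m of friction, up to about 0.35 N m when tight, and stays where left. It starts tight.
- clamp_knob_grip (a point): grip point of the clamp knob, on its axis: an upright bar grip 42 mm long, 14 mm thick, from 108 to 140 mm above the bench, this point at 133 mm. The point turns with the knob: its x axis lies along the bar grip (along the rack's x when the knob is at 0).
- mixer_pad (a joint): how far the mixer's sprung pad is pressed down: 0 = up, 0.010 m = fully depressed. The spring pushes back with 3 N at the top and 10 N at the bottom, so a tin merely standing there does not depress it.
- mixer_pad_top (a point): centre of the top face of the mixer's round black rubber pad (72 mm across, 66 mm above the bench when up; moves down with it). It sits on a low blue box, 110 by 110 by 40 mm high, with a dark ring 88 mm across around the pad up to 52 mm above the bench.
- trim_ring: bystander: a bright headlamp trim ring lying flat, 110 mm across, 20 mm high; origin at the centre of its underside. Leave alone.
- clip_jar: bystander: a small clear jar with black lid, 60 mm across, 65 mm high; origin at the centre of its underside. Leave alone.
- spanner: bystander: a steel spanner lying on the bench, about 180 mm long along its x; origin near its middle, on the bench. Leave alone.
Mind the look-alikes: they are no part of the job. What is shaped like the part that bears tin_primer_mid but blue or green is not meant.

How it is judged:
On the way, in this order (a step that is already met when the one before it is completed fails the run):
1. the clamp knob is turned loose (below 0.3 rad) (value of joint clamp_knob below 0.3 rad), for 0.2 s.
2. the keeper bar is slid open (beyond 75 mm) (value of joint keeper_bar above 0.075 m), for 0.2 s.
3. the primer tin is held upright on the mixer pad and presses it down beyond 8.5 mm for half a second (height (world z) of tin_primer_mid below 0.0915 m and horizontal distance between tin_primer_mid and mixer_pad_top below 0.028 m and distance between tin_primer_mid and mixer_pad_top below 0.045 m and angle between tin_primer_mid's own z axis and vertical below 0.2 rad), for 0.5 s.
4. the colour tin is held upright on the mixer pad and presses it down beyond 8.5 mm for half a second (height (world z) of tin_colour_mid below 0.0915 m and horizontal distance between tin_colour_mid and mixer_pad_top below 0.028 m and distance between tin_colour_mid and mixer_pad_top below 0.045 m and angle between tin_colour_mid's own z axis and vertical below 0.2 rad), for 0.5 s.
5. the lacquer tin is held upright on the mixer pad and presses it down beyond 8.5 mm for half a second (height (world z) of tin_lacquer_mid below 0.0915 m and horizontal distance between tin_lacquer_mid and mixer_pad_top below 0.028 m and distance between tin_lacquer_mid and mixer_pad_top below 0.045 m and angle between tin_lacquer_mid's own z axis and vertical below 0.2 rad), for 0.5 s.
6. all tins stand in slots and the keeper bar is closed over them (within 6 mm) (((distance between tin_primer_mid and slot0 below 0.037 m and horizontal distance between tin_primer_mid and slot0 below 0.008 m and angle between tin_primer_mid's own z axis and vertical below 0.1 rad) or (distance between tin_primer_mid and slot1 below 0.037 m and horizontal distance between tin_primer_mid and slot1 below 0.008 m and angle between tin_primer_mid's own z axis and vertical below 0.1 rad) or (distance between tin_primer_mid and slot2 below 0.037 m and horizontal distance between tin_primer_mid and slot2 below 0.008 m and angle between tin_primer_mid's own z axis and vertical below 0.1 rad)) and ((distance between tin_colour_mid and slot0 below 0.037 m and horizontal distance between tin_colour_mid and slot0 below 0.008 m and angle between tin_colour_mid's own z axis and vertical below 0.1 rad) or (distance between tin_colour_mid and slot1 below 0.037 m and horizontal distance between tin_colour_mid and slot1 below 0.008 m and angle between tin_colour_mid's own z axis and vertical below 0.1 rad) or (distance between tin_colour_mid and slot2 below 0.037 m and horizontal distance between tin_colour_mid and slot2 below 0.008 m and angle between tin_colour_mid's own z axis and vertical below 0.1 rad)) and ((distance between tin_lacquer_mid and slot0 below 0.037 m and horizontal distance between tin_lacquer_mid and slot0 below 0.008 m and angle between tin_lacquer_mid's own z axis and vertical below 0.1 rad) or (distance between tin_lacquer_mid and slot1 below 0.037 m and horizontal distance between tin_lacquer_mid and slot1 below 0.008 m and angle between tin_lacquer_mid's own z axis and vertical below 0.1 rad) or (distance between tin_lacquer_mid and slot2 below 0.037 m and horizontal distance between tin_lacquer_mid and slot2 below 0.008 m and angle between tin_lacquer_mid's own z axis and vertical below 0.1 rad)) and value of joint keeper_bar below 0.006 m), for 0.2 s.
7. the clamp knob is turned tight (above 1.15 rad) (value of joint clamp_knob above 1.15 rad), for 0.2 s.
At the end, for the whole second after the job is handed in: every tin present stands in a slot of its own, its foot on the slot's floor within 3 mm, centred within 8 mm and upright within 0.1 rad; the keeper bar is closed within 6 mm, the clamp knob stands above 1.15 rad, and nothing rests on the mixer pad's spring (all of step 6 and value of joint clamp_knob above 1.15 rad and value of joint mixer_pad below 0.002 m); the robot touches nothing.
It fails at once if the trim ring, the jar or the spanner is moved more than 30 mm (distance of any of trim_ring, clip_jar, spanner from where it was at the start of the episode above 0.03 m).
Of tin_primer, tin_colour, tin_lacquer only 2 to 3 are there at a start; the rules pass over those that are not, and their reading is None.
At some moment in a run one of tin_primer, tin_colour, tin_lacquer may be knocked a few centimetres aside while the robot is not near it.
It also fails if it takes over 210 s, if anything falls off the work surface, if the arm or the gripper's body presses on something with over 40 N, if the wrist force passes 120 N, or if a joint passes its speed limit or range.

### The arm

A 6-joint arm with a two-finger parallel gripper is mounted at the origin on the work surface. World frame = base frame: x ahead of the robot, y to its left, z up, the work surface at z = 0. Lengths are in m, angles in rad, forces in N, time in s.
With the tool pointing down it reaches from about 0.375 to 0.9 m from the base axis. Payload 3.1 kg.
Tool frame: the origin (TCP) lies midway between the tips of the shut fingers; the grasp point (between the pads) lies 19 mm behind it; z points along the fingers, y is the direction in which the jaws open and shut (so a half turn about z gives the same grasp; the last joint's range is limited). The gripper opens to 87 mm and grips with 3 to 60 N. Pads are 19 mm wide; open, the fingers measure 117 mm over their backs; the gripper's body (75 mm by 190 mm) begins 51 mm behind the grasp point.
Start: joints at [-1.464, 0.527, 1.433, -0, 1.181, -0.178], TCP at [0.176, -0.6, 0.223] pointing down, gripper open.
Joint ranges: [-3.08, 3.08], [-0.75, 2.2], [0.22, 2.44], [-1.43, 4.57], [0, 2.65], [-2.85, 2.85]. Speed limits (rad/s): [2.79, 2.79, 3.14, 3.14, 3.14, 3.14].

### API

Orientations are given as a unit quaternion [x, y, z, w].
In Python, from rig import robot gives the robot as it stands.
- The arm moves only by the tool move_arm, never from a script. Its argument "rows" is one flat list of numbers, 7 for each row, row after row: the shift along the world's x, y, z in mm, then the turn, a rotation vector about the world's x, y, z in rad, then the closure, from 0 (fully open) to 1 (shut). A call has 1 to 12 rows; each row shifts and turns the commanded pose from where the row before left it; what a row does not reach is not made up. A row lasts 1/10 s, in which the tool goes at most 50 mm and 8.59 degrees, less where a joint would pass 70% of its speed; a pose out of reach is approached as far as the arm can. A call with a gripper value outside its range is refused whole. The fingers move at their own pace and stop on an object; "grip_force" is the grip in N (left out, the last holds). Time passes only in rows, so rows that do not move let the fingers close. It gives the time, the measured TCP pose, the force and the opening at its end, in the units of the state.
- robot.get_obs(): the state, without advancing time (a new reading comes with each control period).
- robot.camera(name): name is "scene" or "side" or "wrist"; returns a dict with "color" (400x640x3 uint8, red, green, blue), "z_map" (400x640 float32, m along the optical axis (not along the pixel's ray), 0 where there is no reading), "camera_matrix" (3x3 intrinsics, pixels), "R" (3x3) and "t" (3): a world point X has camera coordinates R X + t; the wrist camera has in their place "tool_from_camera" (4x4, takes a point from camera to tool coordinates, whose origin is the TCP and whose axes are the flange's). Camera axes: x right, y down, z forward; pixel columns grow to the right and rows downward; lengths in m; the calibration is good to about 2 mm. A picture is of the moment at which its call begins: read the wrist's pose just before it.
- robot.hand_in(): hands the job in, once; it reports no verdict.
Trained networks look in the newest picture that a camera, given by its name, has taken for a name from the list of things; names that differ only in an ending like _2 or _b are one class to them, and where a whole thing is asked for, a point or a joint stands for the part that bears it (a point fixed in the world has none). Each returns a list of dicts, best first, with "conf" (0 to 1); they miss things now and then, are a little off and sometimes report something else, mostly with a low value. They report only what shows in the picture. A call takes as long as a camera call. They do not tell look-alikes from the thing itself.
- robot.search_frame(camera, thing): "at" ([column, row] in pixels, amid what is visible of it).
- robot.spot_point(camera, thing): "at" ([column, row] in pixels: a listed point, or the origin of a listed thing).
The state is a dict: "time": time; "q": joint angles; "joint_velocities": joint speeds; "joint_torque": joint torques, N m; "position": TCP position; "tool_rot": TCP orientation; "ft_force": force on the tool from outside, world axes, zero at the start; "moment": the same for the moment, N m; "grip_width": finger opening in m.
Only numpy, scipy, OpenCV 4.12 (cv2) and the standard library are available. Lean on these libraries where they do the work, as an engineer would, in place of code of your own. Each camera call takes 0.05 s, during which the arm holds its last target.

## Working session

There is one attempt and no reset: what is moved stays moved. The work goes in short steps, Python scripts to look and compute and a tool call to move; the robot and the scene stay as the last step left them, time stands still between calls to the robot, and variables do not carry over. Pictures are saved under pics/ and viewed, and the job is handed in when it is done.

Besides the shell and the picture viewer there is one more tool, called after "Emit:" by a JSON object that holds its "name" and its "arguments", one argument or row to a line. move_arm: Moves the arm, as the interface text tells. Its arguments: {"type":"object","properties":{"rows":{"type":"array","items":{"type":"number"}},"grip_force":{"type":"number"}},"required":["rows"]}

```bash
ls; mkdir -p pics; cat > h.py <<'E'
import numpy as np, cv2
from rig import robot
def snap(cam,fn=None):
    r=robot.camera(cam)
    if fn: cv2.imwrite('pics/'+fn,cv2.cvtColor(r['color'],cv2.COLOR_RGB2BGR))
    return r
def world(r,u,v,z=None):
    K=r['camera_matrix'];d=r['z_map'][int(round(v)),int(round(u))] if z is None else z
    c=np.linalg.inv(K)@np.array([u,v,1.])*d
    return r['R'].T@(c-r['t'])
def onplane(r,u,v,h):
    K=r['camera_matrix'];d=r['R'].T@(np.linalg.inv(K)@np.array([u,v,1.]));o=-r['R'].T@r['t']
    return o+d*(h-o[2])/d[2]
def cloud(r):
    K=r['camera_matrix'];v,u=np.mgrid[0:400,0:640];d=r['z_map']
    c=np.stack([(u-K[0,2])/K[0,0]*d,(v-K[1,2])/K[1,1]*d,d],-1)
    P=(c-r['t'])@r['R']; P[d==0]=np.nan
    return P
E
python3 - <<'E'
from h import *
for c in ['scene','side']:
    r=snap(c,c+'0.png')
    print(c,r['camera_matrix'].tolist(),(-r['R'].T@r['t']).tolist())
    for t in ['tin_primer_mid','tin_colour_mid','tin_lacquer_mid','slot0','slot1','slot2','bar_handle','clamp_knob_grip','mixer_pad_top','trim_ring','clip_jar','spanner']:
        for o in robot.spot_point(c,t)[:4]:
            u,v=o['at'];
            print(t,np.round(o['at'],1),round(o['conf'],2),np.round(world(r,u,v),3))
print(robot.get_obs())
E
```

```text
pics
scene [[367.18699141798146, 0.0, 324.7100907371572], [0.0, 367.18699141798146, 192.903128880977], [0.0, 0.0, 1.0]] [1.1432410671180167, -0.07585192517168139, 0.8100918131515632]
tin_primer_mid [292.6 150.6] 0.75 [ 0.395 -0.18   0.057]
tin_primer_mid [329.1 149. ] 0.61 [ 0.383 -0.075  0.055]
tin_primer_mid [314.1 174.6] 0.58 [ 0.483 -0.114  0.055]
tin_colour_mid [233.8 165.4] 0.57 [ 0.457 -0.339  0.055]
tin_lacquer_mid [263.2 182.7] 0.88 [ 0.52  -0.248  0.059]
tin_lacquer_mid [414.1 201.7] 0.17 [0.531 0.162 0.007]
slot0 [385.2 196.2] 0.91 [0.514 0.084 0.008]
slot0 [444.  204.2] 0.71 [0.538 0.242 0.01 ]
slot0 [413.9 203.1] 0.65 [0.535 0.161 0.006]
slot1 [385.2 196.2] 0.91 [0.514 0.084 0.008]
slot1 [444.  204.2] 0.71 [0.538 0.242 0.01 ]
slot1 [413.9 203.1] 0.65 [0.535 0.161 0.006]
slot2 [385.2 196.2] 0.91 [0.514 0.084 0.008]
slot2 [444.  204.2] 0.71 [0.538 0.242 0.01 ]
slot2 [413.9 203.1] 0.65 [0.535 0.161 0.006]
bar_handle [427.1 179.5] 0.67 [0.445 0.211 0.003]
clamp_knob_grip [357.3 163.4] 0.49 [ 0.513 -0.004  0.136]
mixer_pad_top [305.  222.8] 0.6 [ 0.649 -0.129  0.066]
trim_rin
[... 1405 characters left out ...]
0.453  0.002]
{'time': 1.3, 'q': array([-1.46451554e+00,  5.27548606e-01,  1.43271789e+00, -2.00720526e-05,
        1.18139606e+00, -1.78470155e-01]), 'joint_velocities': array([ 0.00041638,  0.0001574 , -0.00012805,  0.00071344,  0.00019184,
       -0.00032696]), 'joint_torque': array([ 1.24592079e-04, -4.40014815e+01, -1.76979733e+01,  6.31585415e-02,
        5.04607055e-02, -8.48305064e-06]), 'position': array([ 0.17561091, -0.59978518,  0.2225128 ]), 'tool_rot': array([ 9.89881181e-01,  1.41898719e-01, -8.01738146e-06, -3.52595411e-05]), 'ft_force': array([-0.43823653,  0.16679804,  1.11076125]), 'moment': array([ 0.02687065, -0.00471148, -0.03979699]), 'grip_width': 0.08682613013206739}
```

View pics/scene0.png

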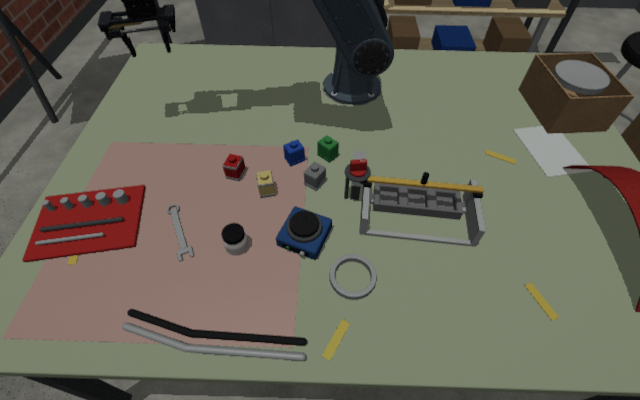

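View pics/side0.png

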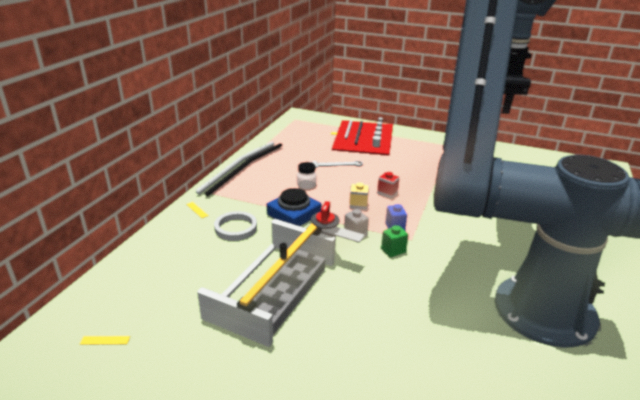

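```bash
cat > meas.py <<'E'
from h import *
def masks(r):
    hsv=cv2.cvtColor(r['color'],cv2.COLOR_RGB2HSV);return hsv
def rect(P):
    (c,s,a)=cv2.minAreaRect((P[:,:2]*1000).astype(np.float32));return np.round(c,1),np.round(s,1),round(a,1)
def tops(r,u,v,h0,h1,w=22):
    P=cloud(r);m=np.zeros(P.shape[:2],bool);u=int(u);v=int(v);m[v-w:v+w,u-w:u+w]=1
    m&=(P[...,2]>h0)&(P[...,2]<h1);return P[m],r['color'][m]
E
python3 - <<'E'
from meas import *
S=snap('scene');D=snap('side')
for nm,r,pts in [('scene',S,dict(grey=(314,174),red=(234,166),yel=(264,183),blue=(294,152),green=(328,149))),('side',D,dict(grey=(358,220),red=(388,183),yel=(360,194)))]:
    for k,(u,v) in pts.items():
        P,c=tops(r,u,v,.05,.06,16); P2,_=tops(r,u,v,.063,.073,16)
        print(nm,k,len(P),rect(P),'cap',len(P2),np.round(np.median(P2,0)*1000,1), 'box z',np.round(np.median(P[:,2]),4), np.median(c,0))
# bar
for nm,r in (('scene',S),('side',D)):
    P=cloud(r);h=masks(r)
    m=(h[...,0]>18)&(h[...,0]<32)&(h[...,1]>150)&(P[...,2]>.09)&(P[...,2]<.104)
    print(nm,'bar',m.sum(),rect(P[m]))
    m=((h[...,0]<8)|(h[...,0]>172))&(h[...,1]>130)&(P[...,2]>.13)&(P[...,2]<.148)&(P[...,0]>.4)&(P[...,1]>-.1)
    print('knob',m.sum(),rect(P[m]),np.median(P[m],0))
    m=((h[...,0]<8)|(h[...,0]>172))&(h[...,1]>130)&(P[...,2]>.08)&(P[...,2]<.13)&(P[...,0]>.4)&(P[...,1]>-.1)
    print('knob low',m.sum(),rect(P[m]),np.median(P[m],0))
    m=(P[...,2]>.06)&(P[...,2]<.07)&(P[...,0]>.58)&(P[...,0]<.75)&(P[...,1]>-.22)&(P[...,1]<-.05)
    print('pad',m.sum(),rect(P[m]),np.median(P[m],0))
    m=(P[...,2]>.105)&(P[...,2]<.14)&(P[...,0]>.48)&(P[...,0]<.6)&(P[...,1]>.12)&(P[...,1]<.22)
    print('handle',m.sum(),rect(P[m]),np.median(P[m],0))
    m=(P[...,2]>.07)&(P[...,2]<.08)&(P[...,0]>.42)&(P[...,0]<.75)&(P[...,1]>-.04)&(P[...,1]<.4)
    for lo,hi in((-.04,.1),(.2,.4)):
        mm=m&(P[...,1]>lo)&(P[...,1]<hi); print('rail',mm.sum(),rect(P[mm]))
    m=(P[...,2]>.028)&(P[...,2]<.036)&(P[...,0]>.42)&(P[...,0]<.62)&(P[...,1]>0)&(P[...,1]<.34)
    print('block',m.sum(),rect(P[m]))
a=cv2.resize(S['color'][130:260,210:500],None,fx=2.7,fy=2.7,interpolation=cv2.INTER_CUBIC);cv2.imwrite('pics/crop1.png',a[...,::-1])
a=cv2.resize(D['color'][160:350,190:430],None,fx=3,fy=3,interpolation=cv2.INTER_CUBIC);cv2.imwrite('pics/crop2.png',a[...,::-1])
E
```

```text
scene grey 178 (array([ 463.8, -114.6]), array([42.5, 50.8]), 57.8) cap 45 [ 463.5 -115.    67.8] box z 0.0562 [94. 96. 96.]
scene red 166 (array([ 439.4, -345.9]), array([42.7, 48.8]), 75.7) cap 43 [ 441.5 -346.2   68.5] box z 0.0566 [119.   34.5  34.5]
scene yel 179 (array([ 498.1, -249.2]), array([52.7, 41.7]), 13.2) cap 49 [ 499.4 -249.5   68. ] box z 0.0566 [146. 133.  93.]
scene blue 154 (array([ 407.8, -162.4]), array([120.5,  48.6]), 29.3) cap 40 [ 375.5 -179.8   67.8] box z 0.0561 [ 30.  58. 116.]
scene green 152 (array([387.1, -99.2]), array([ 56.4, 121.8]), 60.8) cap 50 [356.4 -82.4  67.8] box z 0.0564 [ 44. 101.  54.]
side grey 170 (array([ 461.5, -112.1]), array([42.7, 51.4]), 57.5) cap 42 [ 462.6 -112.3   66.9] box z 0.0556 [175. 166. 159.]
side red 120 (array([ 439.2, -343.5]), array([47.8, 51.3]), 77.8) cap 31 [ 438.5 -341.    67. ] box z 0.0556 [207.  100.   95.5]
side yel 139 (array([ 496.7, -246.7]), array([49.6, 44.1]), 15.4) cap 38 [ 495.  -244.4   67. ] box z 0.0556 [242. 227. 152.]
scene bar 560 (array([540.4, 167.2]), array([287.9,  15. ]), 85.0)
knob 369 (arr
[... 512 characters left out ...]
9 (array([550.7, 150.2]), array([299.8, 129.7]), 89.7)
side bar 642 (array([535.9, 171.8]), array([290.1,  17.7]), 84.7)
knob 681 (array([881.6,  58.6]), array([771.2, 315.9]), 0.1) [1.26066095 0.05319461 0.13870489]
knob low 1242 (array([876.1,  63.5]), array([785.1, 333.3]), 0.5) [1.26058107 0.06606357 0.09728912]
pad 318 (array([ 645.1, -130.3]), array([70.6, 70.5]), 14.3) [ 0.64381517 -0.12714716  0.06542612]
handle 102 (array([536. , 166.6]), array([14.7, 16.2]), 67.6) [0.53363825 0.17002437 0.12255728]
rail 425 (array([526.8,  20.3]), array([214. ,  52.8]), 7.7)
rail 508 (array([578.9, 303.1]), array([ 20.7, 165.1]), 84.9)
block 1361 (array([545.8, 170.9]), array([295.5, 148. ]), 89.6)
```

View pics/crop1.png

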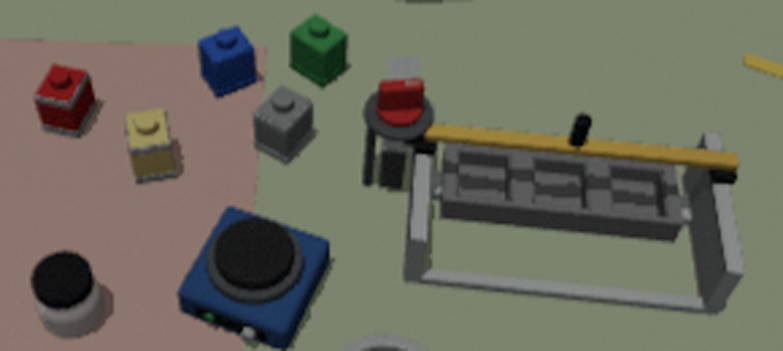

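View pics/crop2.png

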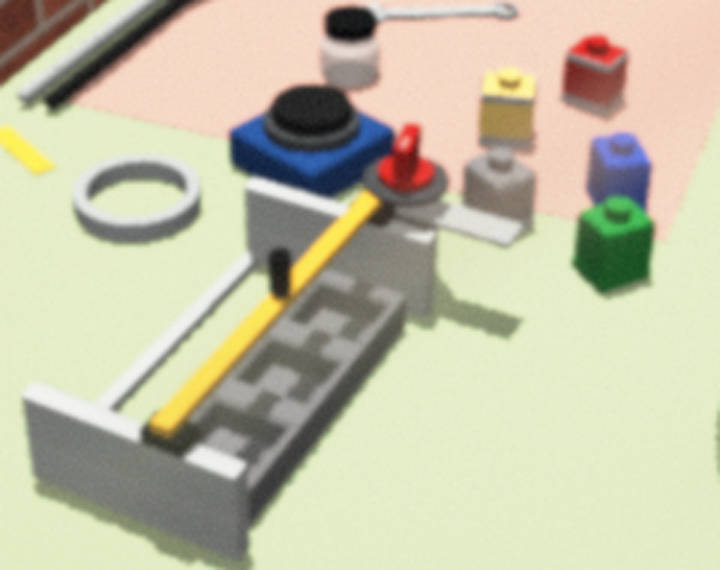

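```bash
python3 - <<'E'
from meas import *
for nm in('scene','side'):
    r=snap(nm);P=cloud(r);h=masks(r)
    box=(P[...,0]>.44)&(P[...,0]<.6)&(P[...,1]>-.07)&(P[...,1]<.05)
    red=((h[...,0]<8)|(h[...,0]>172))&(h[...,1]>130)&box
    for lo,hi in((.134,.148),(.11,.13),(.085,.11)):
        m=red&(P[...,2]>lo)&(P[...,2]<hi);print(nm,lo,m.sum(),rect(P[m]) if m.sum()>3 else'',np.round(np.median(P[m],0),4))
    m=box&~red&(P[...,2]>.085)&(P[...,2]<.112);print('disc',m.sum(),rect(P[m]),np.median(P[m],0))
E
```

```text
scene 0.134 58 (array([510.1,  -0.9]), array([12.6, 38.1]), 1.7) [ 0.5114 -0.0048  0.1395]
scene 0.11 116 (array([519.3,  -0.7]), array([19.2, 40.8]), 2.3) [ 0.5135 -0.0014  0.1175]
scene 0.085 55 (array([ 5.172e+02, -4.000e-01]), array([21.4, 44.5]), 2.2) [0.5202 0.0026 0.1084]
disc 301 (array([515.3,   7.7]), array([88.3, 55.9]), 80.2) [0.52796923 0.01538341 0.10096629]
side 0.134 59 (array([505.3,   2.7]), array([12.8, 39. ]), 6.8) [0.5037 0.0046 0.1388]
side 0.11 88 (array([505.1,   4.6]), array([39.1, 38.3]), 10.5) [0.5008 0.0151 0.115 ]
side 0.085 88 (array([507.7,  -0. ]), array([46.9, 47.5]), 2.7) [0.4986 0.0059 0.1086]
disc 292 (array([508.,   8.]), array([79.3, 63.5]), 29.4) [0.51010229 0.02262055 0.10073113]
```

Emit:
{"name": "move_arm", "arguments": {
  "rows": [14, 25, 6, 0, 0, 0.057, 0, 14, 25, 6, 0, 0, 0.057, 0, 14, 25, 6, 0, 0, 0.057, 0, 14, 25, 6, 0, 0, 0.057, 0, 14, 25, 6, 0, 0, 0.057, 0, 14, 25, 6, 0, 0, 0.057, 0, 14, 25, 6, 0, 0, 0.057, 0, 14, 25, 6, 0, 0, 0.057, 0, 14, 25, 0, 0, 0, 0.057, 0, 14, 25, 0, 0, 0, 0.057, 0, 14, 25, 0, 0, 0, 0.057, 0, 14, 25, 0, 0, 0, 0.057, 0]
}}

```text
time: 2.7
position: [0.3441, -0.2988, 0.2708]
tool_rot: [0.884, 0.467, 0.0, 0.0]
ft_force: [0.8, -0.7, -0.2]
grip_width: 0.087
```

Emit:
{"name": "move_arm", "arguments": {
  "rows": [14, 25, 0, 0, 0, 0.057, 0, 14, 25, 0, 0, 0, 0.057, 0, 14, 25, 0, 0, 0, 0.057, 0, 14, 25, 0, 0, 0, 0.057, 0, 14, 25, 0, 0, 0, 0.057, 0, 14, 25, 0, 0, 0, 0.057, 0, 14, 25, 0, 0, 0, 0.057, 0, 14, 25, 0, 0, 0, 0.057, 0, 14, 25, 0, 0, 0, 0.057, 0, 14, 25, 0, 0, 0, 0.057, 0, 14, 25, 0, 0, 0, 0.057, 0, 14, 25, 0, 0, 0, 0.057, 0]
}}

```text
time: 3.9
position: [0.5121, 0.0013, 0.2707]
tool_rot: [0.677, 0.736, 0.0, 0.0]
ft_force: [0.7, -0.4, 1.1]
grip_width: 0.0873
```

```bash
cat >> h.py <<'E'
from scipy.spatial.transform import Rotation as Ro
def wsnap(fn=None):
    o=robot.get_obs();r=robot.camera('wrist')
    if fn: cv2.imwrite('pics/'+fn,cv2.cvtColor(r['color'],cv2.COLOR_RGB2BGR))
    T=np.eye(4);T[:3,:3]=Ro.from_quat(o['tool_rot']).as_matrix();T[:3,3]=o['position']
    W=T@r['tool_from_camera'];r['R']=W[:3,:3].T;r['t']=-r['R']@W[:3,3]
    return r,o
def st():
    o=robot.get_obs();R=Ro.from_quat(o['tool_rot']).as_matrix()
    print('t',round(o['time'],2),'p',np.round(o['position']*1000,1),'yang',round(np.degrees(np.arctan2(R[1,1],R[0,1])),2),'tilt',np.round(R[:,2],4),'F',np.round(o['ft_force'],1),'w',round(o['grip_width']*1000,1),'q',np.round(o['q'],2))
E
python3 - <<'E'
from meas import *
st();r,o=wsnap('w1.png')
P=cloud(r);h=masks(r)
print((-r['R'].T@r['t']), r['camera_matrix'][0])
red=((h[...,0]<8)|(h[...,0]>172))&(h[...,1]>130)
for lo,hi in((.134,.148),(.11,.13),(.085,.11)):
    m=red&(P[...,2]>lo)&(P[...,2]<hi);print(lo,m.sum(),rect(P[m]) if m.sum()>3 else'',np.round(np.median(P[m],0),4))
E
```

```text
t 3.9 p [512.1   1.3 270.7] yang 4.84 tilt [ 4.e-04 -2.e-04 -1.e+00] F [ 0.7 -0.4  1.1] w 87.3 q [-0.22  0.32  1.65 -0.    1.17 -0.3 ]
[0.5055299  0.08306062 0.43350352] [333.81946627   0.         313.35972211]
0.134 577 (array([5.065e+02, 1.000e-01]), array([14. , 40.6]), 7.8) [ 0.5072 -0.0006  0.1402]
0.11 670 (array([506.4,   0.9]), array([43. , 39.8]), 8.2) [0.5094 0.0016 0.1108]
0.085 207 (array([506. ,   0.7]), array([42.9, 40.4]), 1.5) [0.5074 0.0031 0.1095]
```

View pics/w1.png

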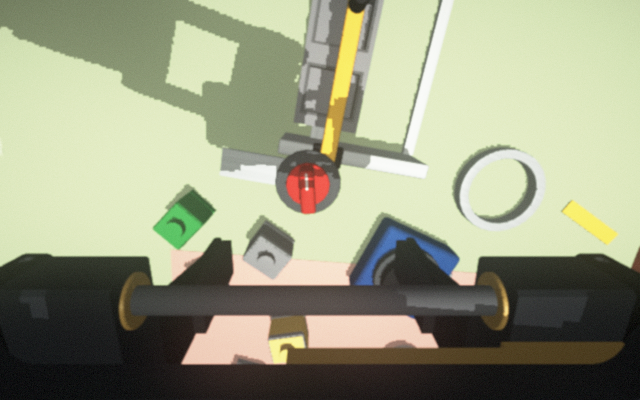

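Emit:
{"name": "move_arm", "arguments": {
  "rows": [-5, -1, -20, 0, 0, 0, 0, 0, 0, -20, 0, 0, 0, 0, 0, 0, -20, 0, 0, 0, 0, 0, 0, -20, 0, 0, 0, 0, 0, 0, -20, 0, 0, 0, 0, 0, 0, -20, 0, 0, 0, 0, 0, 0, -20, 0, 0, 0, 0, 0, 0, -14, 0, 0, 0, 0, 0, 0, 0, 0, 0, 0, 0.9, 0, 0, 0, 0, 0, 0, 0.9, 0, 0, 0, 0, 0, 0, 0.9, 0, 0, 0, 0, 0, 0, 0.9],
  "grip_force": 35
}}

```text
time: 5.15
position: [0.5073, -0.0009, 0.1175]
tool_rot: [0.678, 0.735, 0.001, 0.001]
ft_force: [-0.0, -0.0, -0.3]
grip_width: 0.0629
```

Emit:
{"name": "move_arm", "arguments": {
  "rows": [0, 0, 0, 0, 0, 0, 0.9, 0, 0, 0, 0, 0, 0, 0.9, 0, 0, 0, 0, 0, 0, 0.9]
}}

```text
time: 5.45
position: [0.5067, -0.0008, 0.1168]
tool_rot: [0.678, 0.736, 0.0, 0.0]
ft_force: [1.0, -0.2, 0.4]
grip_width: 0.0388
```

```bash
python3 -c "
from h import *
st()
wsnap('w2.png')"
```

```text
t 5.45 p [506.7  -0.8 116.8] yang 4.7 tilt [ 5.e-04 -1.e-04 -1.e+00] F [ 1.  -0.2  0.4] w 38.8 q [-0.22  0.53  1.83 -0.    0.78 -0.3 ]
```

View pics/w2.png

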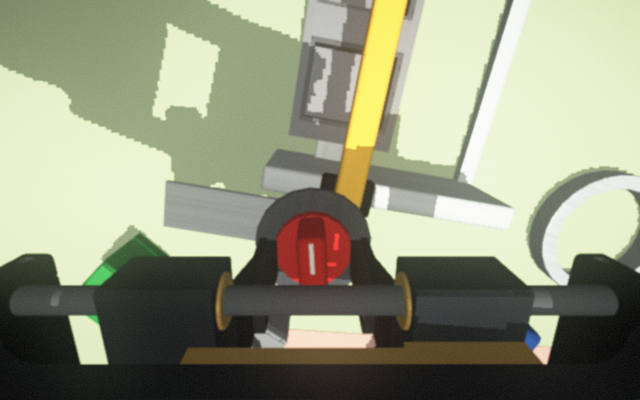

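Emit:
{"name": "move_arm", "arguments": {
  "rows": [0, 0, 0, 0, 0, 0, 0.95, 0, 0, 0, 0, 0, 0, 0.95, 0, 0, 0, 0, 0, 0, 0.95, 0, 0, 0, 0, 0, 0, 0.95, 0, 0, 0, 0, 0, 0, 0.95]
}}

```text
time: 6.0
position: [0.5064, -0.0008, 0.1165]
tool_rot: [0.677, 0.736, -0.0, -0.0]
ft_force: [-0.2, 0.5, 0.0]
grip_width: 0.0141
```

Emit:
{"name": "move_arm", "arguments": {
  "rows": [0, 0, 0, 0, 0, 0.12, 0.95, 0, 0, 0, 0, 0, 0.12, 0.95, 0, 0, 0, 0, 0, 0.12, 0.95, 0, 0, 0, 0, 0, 0.12, 0.95, 0, 0, 0, 0, 0, 0.12, 0.95, 0, 0, 0, 0, 0, 0.12, 0.95, 0, 0, 0, 0, 0, 0.12, 0.95, 0, 0, 0, 0, 0, 0.12, 0.95, 0, 0, 0, 0, 0, 0.12, 0.95, 0, 0, 0, 0, 0, 0.12, 0.95, 0, 0, 0, 0, 0, 0.12, 0.95]
}}

```text
time: 7.1
position: [0.506, -0.0012, 0.1165]
tool_rot: [0.082, 0.997, -0.0, -0.001]
ft_force: [-1.7, -2.4, 1.4]
grip_width: 0.0135
```

```bash
python3 -c "
from h import *
st();print(robot.get_obs()['moment'])
wsnap('w3.png')"
```

```text
t 7.1 p [506.   -1.2 116.5] yang 80.54 tilt [-1.4e-03 -3.0e-04 -1.0e+00] F [-1.7 -2.4  1.4] w 13.5 q [-0.22  0.53  1.83 -0.    0.78 -1.63]
[-0.30931512  0.14339185 -0.18602311]
```

View pics/w3.png

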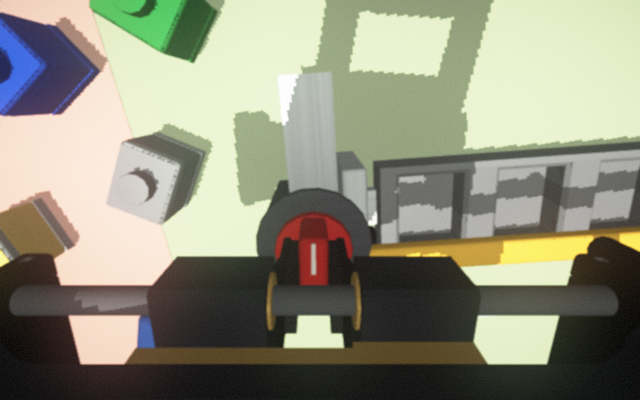

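Emit:
{"name": "move_arm", "arguments": {
  "rows": [0, 0, 0, 0, 0, 0.07, 0.95, 0, 0, 0, 0, 0, 0, 0.95, 0, 0, 0, 0, 0, 0, 0.95, 0, 0, 0, 0, 0, 0, 0.5, 0, 0, 0, 0, 0, 0, 0.5, 0, 0, 0, 0, 0, 0, 0.5, 0, 0, 15, 0, 0, 0, 0.5, 0, 0, 25, 0, 0, 0, 0.5, 0, 0, 25, 0, 0, 0, 0.5, 0, 0, 25, 0, 0, 0, 0.5, 0, 10, 25, 0, 0, 0, 0.4, 0, 20, 25, 0, 0, 0, 0.4]
}}

```text
time: 8.35
position: [0.507, 0.0289, 0.2576]
tool_rot: [0.051, 0.999, 0.0, 0.001]
ft_force: [-0.7, 0.1, 1.3]
grip_width: 0.05
```

Emit:
{"name": "move_arm", "arguments": {
  "rows": [4, 20, 0, 0, 0, 0, 0.4, 4, 20, 0, 0, 0, 0, 0.4, 4, 20, 0, 0, 0, 0, 0.4, 4, 20, 0, 0, 0, 0, 0.4, 4, 20, 0, 0, 0, 0, 0.4, 4, 20, 0, 0, 0, 0, 0.4, 4, 20, 0, 0, 0, 0, 0.4, 0, 0, 0, 0, 0, 0, 0.4]
}}

```text
time: 9.15
position: [0.535, 0.1716, 0.2565]
tool_rot: [0.048, 0.999, 0.001, 0.0]
ft_force: [0.7, -0.2, -0.6]
grip_width: 0.0526
```

```bash
python3 - <<'E'
from meas import *
st();r,o=wsnap('w4.png')
P=cloud(r);h=masks(r)
m=(h[...,0]>18)&(h[...,0]<32)&(h[...,1]>130)&(P[...,2]>.09)&(P[...,2]<.104);print('bar',m.sum(),rect(P[m]))
m=(P[...,2]>.11)&(P[...,2]<.136)&(P[...,0]>.5)&(P[...,0]<.6)&(P[...,1]>.12)&(P[...,1]<.22);print('handle',m.sum(),rect(P[m]))
m=(P[...,2]>.07)&(P[...,2]<.08)&(P[...,1]>.2);print('rail',m.sum(),rect(P[m]))
m=(P[...,2]>.026)&(P[...,2]<.036)&(P[...,0]>.4)&(P[...,0]<.65)&(P[...,1]>0.0)&(P[...,1]<.34);print('block',m.sum(),rect(P[m]))
red=((h[...,0]<8)|(h[...,0]>172))&(h[...,1]>130)&(P[...,2]>.134)&(P[...,2]<.148);print('knob',red.sum(),rect(P[red]))
S=snap('scene');P=cloud(S);h=masks(S)
red=((h[...,0]<8)|(h[...,0]>172))&(h[...,1]>130)&(P[...,2]>.134)&(P[...,2]<.148)&(abs(P[...,0]-.51)<.05)&(abs(P[...,1])<.05);print('knob',red.sum(),rect(P[red]))
E
```

```text
t 9.15 p [535.  171.6 256.5] yang 84.48 tilt [ 0.001   0.0014 -1.    ] F [ 0.7 -0.2 -0.6] w 52.6 q [ 0.11  0.4   1.55  0.    1.18 -1.36]
bar 4263 (array([536.8, 168.5]), array([290.5,  19. ]), 85.2)
handle 314 (array([536.4, 165.5]), array([15.1, 14.9]), 41.2)
rail 1538 (array([568.5, 301.5]), array([ 18.7, 143. ]), 84.7)
block 5530 (array([564.3, 151.8]), array([313.6, 162.2]), 84.8)
knob 722 (array([5.059e+02, 2.000e-01]), array([14.6, 40.6]), 86.0)
knob 56 (array([509.3,  -2. ]), array([13.2, 37. ]), 83.5)
```

View pics/w4.png

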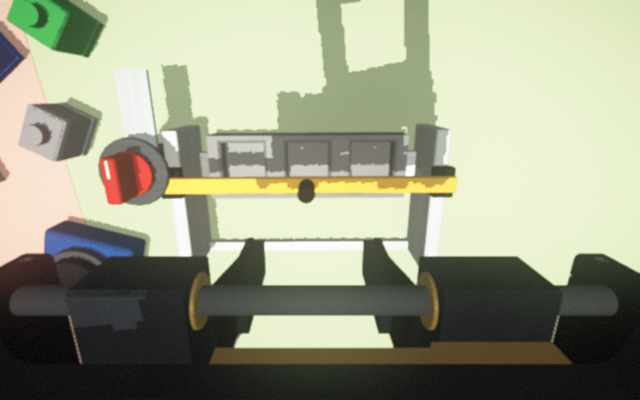

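Emit:
{"name": "move_arm", "arguments": {
  "rows": [1, -5, -20, 0, 0, 0, 0.4, 0, 0, -25, 0, 0, 0, 0.4, 0, 0, -25, 0, 0, 0, 0.4, 0, 0, -25, 0, 0, 0, 0.4, 0, 0, -25, 0, 0, 0, 0.4, 0, 0, -20, 0, 0, 0, 0.4, 0, 0, -12, 0, 0, 0, 0.6, 0, 0, 0, 0, 0, 0, 0.9, 0, 0, 0, 0, 0, 0, 0.9, 0, 0, 0, 0, 0, 0, 0.9, 0, 0, 0, 0, 0, 0, 0.9, 0, 0, 0, 0, 0, 0, 0.9],
  "grip_force": 30
}}

```text
time: 10.45
position: [0.5363, 0.1647, 0.1055]
tool_rot: [0.05, 0.999, 0.001, 0.001]
ft_force: [-0.8, 1.8, 2.5]
grip_width: 0.0153
```

Emit:
{"name": "move_arm", "arguments": {
  "rows": [0, 0, 0, 0, 0, 0, 0.9, 8, -0.7, 0, 0, 0, 0, 0.9, 12, -1.1, 0, 0, 0, 0, 0.9, 12, -1.1, 0, 0, 0, 0, 0.9, 12, -1.1, 0, 0, 0, 0, 0.9, 12, -1.1, 0, 0, 0, 0, 0.9, 12, -1.1, 0, 0, 0, 0, 0.9, 10, -0.9, 0, 0, 0, 0, 0.9, 5, -0.4, 0, 0, 0, 0, 0.9, 3, -0.2, 0, 0, 0, 0, 0.9, 0, 0, 0, 0, 0, 0, 0.9]
}}

```text
time: 11.55
position: [0.6158, 0.1574, 0.1054]
tool_rot: [0.049, 0.999, -0.0, -0.006]
ft_force: [-10.7, 1.1, 14.0]
grip_width: 0.0152
```

```bash
python3 - <<'E'
from meas import *
st();r,o=wsnap('w5.png')
E
```

```text
t 11.55 p [615.8 157.4 105.4] yang 84.36 tilt [-1.290e-02  6.000e-04 -9.999e-01] F [-10.7   1.1  14. ] w 15.2 q [ 0.07  0.69  1.49  0.    0.98 -1.4 ]
```

View pics/w5.png

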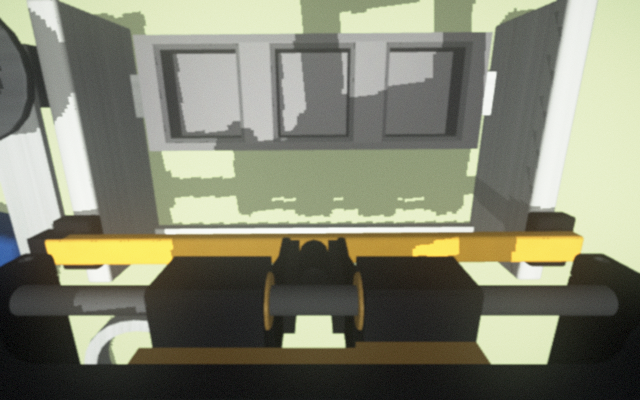

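Emit:
{"name": "move_arm", "arguments": {
  "rows": [3, -0.3, 0, 0, 0, 0, 0.9, 0, 0, 0, 0, 0, 0, 0.9, 0, 0, 0, 0, 0, 0, 0.9]
}}

```text
time: 11.9
position: [0.6159, 0.1574, 0.1054]
tool_rot: [0.049, 0.999, -0.0, -0.009]
ft_force: [-16.2, 2.2, 16.7]
grip_width: 0.0151
```

```bash
python3 - <<'E'
from meas import *
st();r,o=wsnap()
P=cloud(r)
m=(P[...,2]>.026)&(P[...,2]<.036)&(P[...,0]>.4)&(P[...,0]<.60)&(P[...,1]>0.06)&(P[...,1]<.29);print('block',m.sum(),rect(P[m]))
# pocket floors
a=np.radians(-5.1);ex=np.array([np.cos(a),np.sin(a)]);ey=np.array([-ex[1],ex[0]])
Q=P[...,:2]-np.array([.538,.169]);X=Q@ex;Y=Q@ey
for k,(lo,hi) in enumerate([(-.11,-.042),(-.034,.034),(.042,.11)]):
    m=(P[...,2]>.004)&(P[...,2]<.013)&(Y>lo)&(Y<hi)&(abs(X)<.045);print(k,m.sum(),rect(P[m]), np.percentile(X[m],[1,99]),np.percentile(Y[m],[1,99]))
m=(P[...,2]>.028)&(P[...,2]<.036)&(abs(X)<.08)&(abs(Y)<.124)
print('block top X',np.percentile(X[m],[.5,99.5]),'Y',np.percentile(Y[m],[.5,99.5]))
for nm in ('scene','side'):
    r=snap(nm);P=cloud(r);h=masks(r)
    m=(h[...,0]>18)&(h[...,0]<32)&(h[...,1]>150)&(P[...,2]>.09)&(P[...,2]<.104)
    print(nm,'bar',m.sum(),rect(P[m]))
E
```

```text
t 11.9 p [615.9 157.4 105.4] yang 84.37 tilt [-1.860e-02  6.000e-04 -9.998e-01] F [-16.2   2.2  16.7] w 15.1 q [ 0.07  0.69  1.49  0.    0.98 -1.4 ]
block 19566 (array([532.1, 169.5]), array([226.1,  75.4]), 84.8)
0 5224 (array([524.7,  87.8]), array([47. , 58.4]), 85.0) [-0.03490297  0.02289864] [-0.10491116 -0.05973282]
1 5641 (array([531.8, 165.8]), array([50.3, 58.4]), 84.7) [-0.03476324  0.02300276] [-0.02861262  0.02120664]
2 5253 (array([539. , 243.9]), array([46.4, 58.3]), 84.7) [-0.03461037  0.02297443] [0.05217944 0.09752273]
block top X [-0.04318087  0.03148062] Y [-0.11908191  0.11171038]
scene bar 682 (array([618.7, 155.9]), array([297.5,  14.7]), 84.8)
side bar 632 (array([614. , 156.1]), array([306.2,  17.7]), 84.7)
```

Emit:
{"name": "move_arm", "arguments": {
  "rows": [-8, 0.7, 0, 0, 0, 0, 0.6, 0, 0, 0, 0, 0, 0, 0.4, 0, 0, 0, 0, 0, 0, 0.4, 0, 0, 15, 0, 0, 0, 0.4, 0, 0, 30, 0, 0, 0, 0.4, 0, 0, 30, 0, 0, 0, 0.3, 0, 0, 30, 0, 0, 0, 0.2, 0, 0, 30, 0, 0, 0, 0, -9.5, -17, 0, 0, 0, -0.127, 0, -9.5, -17, 0, 0, 0, -0.127, 0, -9.5, -17, 0, 0, 0, -0.127, 0, -9.5, -17, 0, 0, 0, -0.127, 0],
  "grip_force": 40
}}

```text
time: 13.25
position: [0.5791, 0.088, 0.2408]
tool_rot: [0.301, 0.954, 0.0, 0.001]
ft_force: [0.0, -0.5, -0.9]
grip_width: 0.0865
```

Emit:
{"name": "move_arm", "arguments": {
  "rows": [-9.5, -17, 0, 0, 0, -0.127, 0, -9.5, -17, 0, 0, 0, -0.127, 0, -9.5, -17, 0, 0, 0, -0.127, 0, -9.5, -17, 0, 0, 0, -0.127, 0, -9.5, -17, 0, 0, 0, -0.127, 0, -9.5, -17, 0, 0, 0, -0.127, 0, -9.5, -17, 0, 0, 0, -0.127, 0, -9.5, -17, 0, 0, 0, -0.127, 0, -9.5, -17, 0, 0, 0, -0.127, 0, -9.5, -17, 0, 0, 0, -0.127, 0, -9.5, -17, 0, 0, 0, -0.127, 0, -9.5, -17, 0, 0, 0, -0.127, 0]
}}

```text
time: 14.45
position: [0.465, -0.1164, 0.2406]
tool_rot: [0.876, 0.482, 0.0, 0.001]
ft_force: [1.0, 0.3, -0.4]
grip_width: 0.0874
```

```bash
cat >> meas.py <<'E'
def tins(r):
    P=cloud(r);h=masks(r);H,Sa,V=h[...,0],h[...,1],h[...,2]
    hi=(P[...,2]>.05)&(P[...,2]<.075)&(P[...,0]>.3)&(P[...,0]<.62)&(P[...,1]<-.0)&(P[...,1]>-.5)
    cm=dict(grey=hi&(Sa<45)&(V>50),red=hi&((H<8)|(H>172))&(Sa>90),yel=hi&(H>18)&(H<32)&(Sa>40))
    for k,m in cm.items():
        n,L,s,c=cv2.connectedComponentsWithStats(m.astype(np.uint8))
        for i in range(1,n):
            if s[i,4]>90:
                q=P[L==i];b=q[q[:,2]<.061];cp=q[q[:,2]>.0645]
                print(k,s[i,4],np.round(c[i]),'box',rect(b) if len(b)>3 else '','cap',len(cp),rect(cp) if len(cp)>3 else '')
E
python3 - <<'E'
from meas import *
st();r,o=wsnap('w6.png');tins(r)
for c in('scene','side'):
    print(c);r=snap(c);tins(r)
    P=cloud(r);h=masks(r)
    m=(h[...,0]>18)&(h[...,0]<32)&(h[...,1]>150)&(P[...,2]>.09)&(P[...,2]<.104);print('bar',m.sum(),rect(P[m]))
E
```

```text
t 14.45 p [ 465.  -116.4  240.6] yang -32.4 tilt [ 0.0018 -0.0011 -1.    ] F [ 1.   0.3 -0.4] w 87.4 q [-0.48  0.31  1.77 -0.    1.07  0.09]
grey 958 [444. 111.] box (array([ 610.6, -130.6]), array([69.4, 18.7]), 89.9) cap 291 (array([ 615. , -127.2]), array([ 9.9, 37.4]), 0.0)
grey 1751 [310. 175.] box (array([ 463.4, -113.8]), array([42. , 49.8]), 57.9) cap 343 (array([ 463.6, -114. ]), array([20.8, 20.8]), 54.1)
grey 143 [390. 325.] box (array([ 444.2, -326.6]), array([ 4. , 47.1]), 75.4) cap 0 
red 771 [395. 337.] box (array([ 439.1, -345. ]), array([38. , 46.9]), 75.8) cap 152 (array([ 442.2, -341.6]), array([12.4, 21. ]), 55.4)
yel 459 [387. 261.] box (array([ 480.9, -244.5]), array([50.7, 25.8]), 62.9) cap 21 (array([ 489.9, -243.1]), array([10.1,  1.9]), 60.6)
scene
grey 205 [314. 170.] box (array([ 463. , -114.6]), array([42. , 50.8]), 59.2) cap 39 (array([ 461.7, -114.5]), array([19.2, 19.3]), 10.4)
red 170 [232. 160.] box (array([ 439.1, -346.5]), array([40.5, 48.6]), 73.1) cap 45 (array([ 439.3, -345.7]), array([21.6, 19.5]), 12.5)
yel 199 [264. 177.] box (array([ 498. , -248.9]), array([47.3, 40.4]), 14.3) cap 44 (array([ 496.8, -249.7]), array([20.1, 20. ]), 18.4)
bar 703 (array([618.9, 155.9]), array([297.5,  15.1]), 84.9)
side
grey 142 [355. 217.] box (array([ 462. , -106.1]), array([33.3, 45.5]), 62.0) cap 29 (array([ 463.8, -114. ]), array([15.2, 21.7]), 16.9)
red 117 [389. 176.] box (array([ 437.8, -347. ]), array([42.5, 48.1]), 81.1) cap 23 (array([ 437.3, -341.9]), array([18.2, 22.3]), 29.7)
yel 163 [359. 188.] box (array([ 497. , -247.3]), array([49.7, 45.5]), 14.9) cap 28 (array([ 496.1, -246.8]), array([18.9, 21.1]), 0.0)
bar 645 (array([613.8, 156.7]), array([305.9,  17.1]), 85.0)
```

View pics/w6.png

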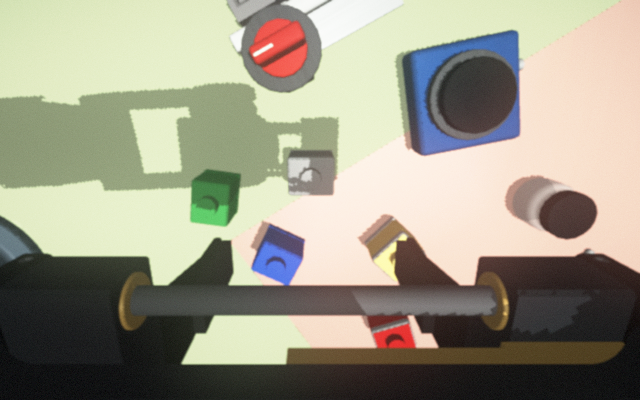

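Emit:
{"name": "move_arm", "arguments": {
  "rows": [-1.5, 2.5, -30, 0, 0, 0, 0, 0, 0, -30, 0, 0, 0, 0, 0, 0, -30, 0, 0, 0, 0, 0, 0, -30, 0, 0, 0, 0, 0, 0, -30, 0, 0, 0, 0, 0, 0, -30, 0, 0, 0, 0, 0, 0, -20, 0, 0, 0, 0, 0, 0, -10, 0, 0, 0, 0, 0, 0, 0, 0, 0, 0, 0.7, 0, 0, 0, 0, 0, 0, 0.7, 0, 0, 0, 0, 0, 0, 0.7, 0, 0, 0, 0, 0, 0, 0.7],
  "grip_force": 40
}}

```text
time: 15.8
position: [0.4639, -0.1129, 0.0306]
tool_rot: [0.875, 0.484, 0.001, 0.001]
ft_force: [0.7, 0.0, 0.9]
grip_width: 0.063
```

Emit:
{"name": "move_arm", "arguments": {
  "rows": [0, 0, 0, 0, 0, 0, 0.7, 0, 0, 0, 0, 0, 0, 0.7, 0, 0, 0, 0, 0, 0, 0.7]
}}

```text
time: 16.1
position: [0.4636, -0.1128, 0.0302]
tool_rot: [0.875, 0.484, 0.0, 0.001]
ft_force: [-0.6, 1.1, 5.6]
grip_width: 0.0497
```

```bash
python3 - <<'E'
from meas import *
st()
E
```

```text
t 16.1 p [ 463.6 -112.8   30.2] yang -32.08 tilt [ 1.2e-03 -6.0e-04 -1.0e+00] F [-0.6  1.1  5.6] w 49.7 q [-0.47  0.68  1.95  0.    0.52  0.09]
```

Emit:
{"name": "move_arm", "arguments": {
  "rows": [0, 0, 10, 0, 0, 0, 0.7, 0, 0, 30, 0, 0, 0, 0.7, 0, 0, 30, 0, 0, 0, 0.7, 0, 0, 35, 0, 0, 0, 0.7, 26, -2.7, 0, 0, 0, 0.067, 0.7, 26, -2.7, 0, 0, 0, 0.067, 0.7, 26, -2.7, 0, 0, 0, 0.067, 0.7, 26, -2.7, 0, 0, 0, 0.067, 0.7, 26, -2.7, 0, 0, 0, 0.067, 0.7, 26, -2.7, 0, 0, 0, 0.067, 0.7, 26, -2.8, 0, 0, 0, 0.066, 0.7, 0, 0, 0, 0, 0, 0, 0.7]
}}

```text
time: 17.3
position: [0.6483, -0.1323, 0.1348]
tool_rot: [0.738, 0.674, 0.001, 0.002]
ft_force: [-0.6, -0.3, -0.9]
grip_width: 0.0499
```

```bash
python3 - <<'E'
from meas import *
st()
r=snap('scene');a=cv2.resize(r['color'][130:260,210:370],None,fx=4,fy=4);cv2.imwrite('pics/c7.png',a[...,::-1])
E
```

```text
t 17.3 p [ 648.3 -132.3  134.8] yang -5.21 tilt [ 0.0039 -0.0013 -1.    ] F [-0.6 -0.3 -0.9] w 49.9 q [-0.37  0.67  1.41  0.    1.05 -0.28]
```

View pics/c7.png

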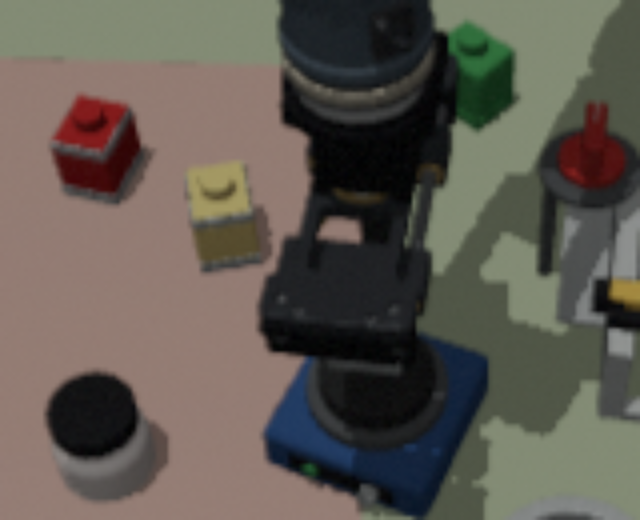

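Emit:
{"name": "move_arm", "arguments": {
  "rows": [-1, 0, -16, 0, 0, 0, 0.7, -1, 0, -16, 0, 0, 0, 0.7, 0, 0, -6, 0, 0, 0, 0.7, 0, 0, -6, 0, 0, 0, 0.7, 0, 0, -6, 0, 0, 0, 0.7, 0, 0, -4, 0, 0, 0, 0.7, 0, 0, -3, 0, 0, 0, 0.7, 0, 0, 0, 0, 0, 0, 0.7]
}}

```text
time: 18.15
position: [0.6418, -0.1312, 0.0859]
tool_rot: [0.739, 0.674, -0.001, -0.0]
ft_force: [-14.2, 3.4, 38.7]
grip_width: 0.0497
```

Emit:
{"name": "move_arm", "arguments": {
  "rows": [0, 0, 1.5, 0, 0, 0, 0.7, 0, 0, 0, 0, 0, 0, 0.7, 0, 0, 0, 0, 0, 0, 0.7, 0, 0, 0, 0, 0, 0, 0.7, 0, 0, 0, 0, 0, 0, 0.7, 0, 0, 0, 0, 0, 0, 0.7, 0, 0, 0, 0, 0, 0, 0.7, 0, 0, 0, 0, 0, 0, 0.7, 0, 0, 0, 0, 0, 0, 0.7, 0, 0, 0, 0, 0, 0, 0.7, 0, 0, 0, 0, 0, 0, 0.7]
}}

```text
time: 19.25
position: [0.6418, -0.1312, 0.086]
tool_rot: [0.739, 0.674, -0.001, -0.0]
ft_force: [-11.4, 3.2, 30.8]
grip_width: 0.0497
```

```bash
python3 - <<'E'
from meas import *
st()
r=snap('side');a=cv2.resize(r['color'][150:260,240:430],None,fx=4,fy=4);cv2.imwrite('pics/c8.png',a[...,::-1])
E
```

```text
t 19.25 p [ 641.8 -131.2   86. ] yang -5.24 tilt [-1.5e-03 -3.0e-04 -1.0e+00] F [-11.4   3.2  30.8] w 49.7 q [-0.37  0.73  1.46 -0.    0.95 -0.28]
```

View pics/c8.png

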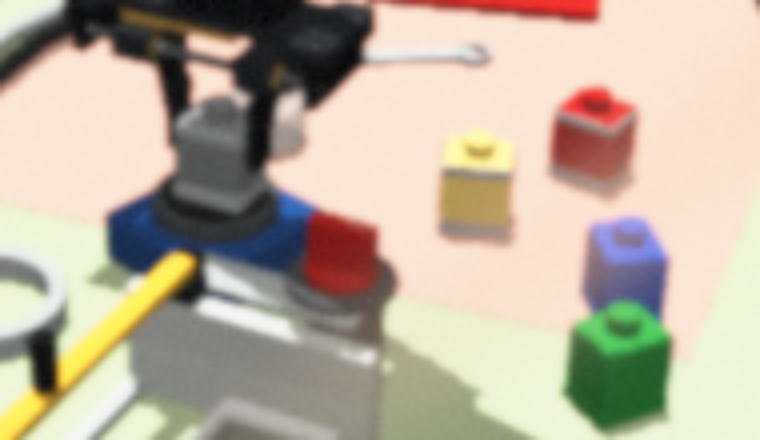

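Emit:
{"name": "move_arm", "arguments": {
  "rows": [0, 0, 25, 0, 0, 0, 0.7, 0, 0, 35, 0, 0, 0, 0.7, 0, 0, 35, 0, 0, 0, 0.7, -13.2, 24.6, 0, 0, 0, 0, 0.7, -13.2, 24.6, 0, 0, 0, 0, 0.7, -13.2, 24.6, 0, 0, 0, 0, 0.7, -13.2, 24.6, 0, 0, 0, 0, 0.7, -13.2, 24.6, 0, 0, 0, 0, 0.7, -13.2, 24.6, 0, 0, 0, 0, 0.7, -13.2, 24.6, 0, 0, 0, 0, 0.7, -13.2, 24.6, 0, 0, 0, 0, 0.7, -13.2, 24.6, 0, 0, 0, 0, 0.7]
}}

```text
time: 20.5
position: [0.524, 0.0907, 0.1746]
tool_rot: [0.739, 0.674, 0.001, 0.001]
ft_force: [-0.9, -0.2, -1.0]
grip_width: 0.0495
```

Emit:
{"name": "move_arm", "arguments": {
  "rows": [0, 0, -10, 0, 0, 0, 0.7, 0, 0, 0, 0, 0, 0, 0.7]
}}

```text
time: 20.7
position: [0.5236, 0.0901, 0.1635]
tool_rot: [0.738, 0.674, -0.0, -0.0]
ft_force: [-0.4, 0.4, -0.9]
grip_width: 0.05
```

```bash
python3 - <<'E'
from meas import *
st()
for c in ('scene','side'):
    r=snap(c);P=cloud(r);h=masks(r);p=robot.get_obs()['position']
    m=(h[...,1]<50)&(abs(P[...,0]-p[0])<.045)&(abs(P[...,1]-p[1])<.045)
    for lo,hi in((.024,.032),(.036,.046)):
        q=P[m&(P[...,2]>p[2]+lo)&(P[...,2]<p[2]+hi)];print(c,len(q),rect(q) if len(q)>4 else '',np.median(q,0) if len(q) else '')
r=snap('side');a=cv2.resize(r['color'][150:350,190:390],None,fx=3,fy=3);cv2.imwrite('pics/c9.png',a[...,::-1])
E
```

```text
t 20.7 p [523.6  90.1 163.5] yang -5.19 tilt [-8.e-04 -4.e-04 -1.e+00] F [-0.4  0.4 -0.9] w 50.0 q [-0.04  0.48  1.73 -0.    0.93  0.05]
scene 0  
scene 4  [0.49775664 0.09195838 0.20922644]
side 200 (array([522.9,  89. ]), array([41.7, 70.6]), 80.8) [0.52418443 0.09733507 0.19025015]
side 91 (array([524.1,  90.8]), array([24.6, 77. ]), 87.2) [0.52684571 0.09530498 0.20226716]
```

View pics/c9.png

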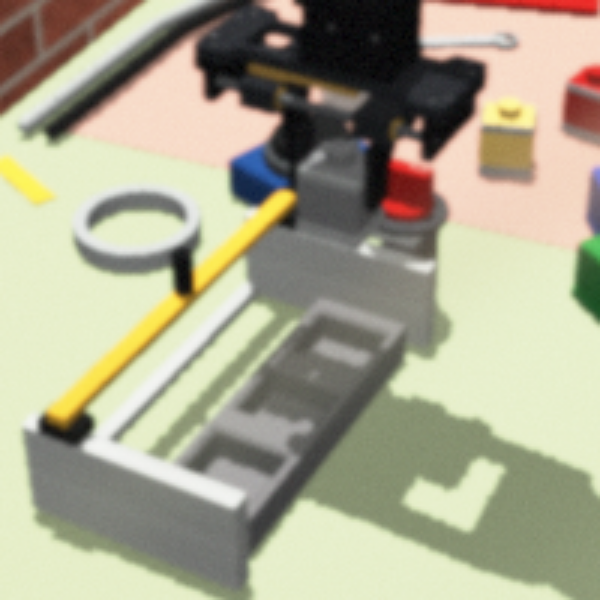

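Emit:
{"name": "move_arm", "arguments": {
  "rows": [1, 0, -25, 0, 0, 0, 0.7, 0, 0, -25, 0, 0, 0, 0.7, 0, 0, -25, 0, 0, 0, 0.7, 0, 0, -15, 0, 0, 0, 0.7, 0, 0, -8, 0, 0, 0, 0.7, 0, 0, -6, 0, 0, 0, 0.7, 0, 0, -6, 0, 0, 0, 0.7, 0, 0, -5, 0, 0, 0, 0.7]
}}

```text
time: 21.65
position: [0.5261, 0.0896, 0.0492]
tool_rot: [0.739, 0.674, 0.001, 0.001]
ft_force: [0.6, -0.5, -0.7]
grip_width: 0.0497
```

```bash
python3 - <<'E'
from meas import *
st()
E
```

```text
t 21.65 p [526.1  89.6  49.2] yang -5.29 tilt [ 1.5e-03 -1.0e-04 -1.0e+00] F [ 0.6 -0.5 -0.7] w 49.7 q [-0.04  0.68  1.8   0.    0.67  0.05]
```

Emit:
{"name": "move_arm", "arguments": {
  "rows": [-0.8, 0, -4, 0, 0, 0, 0.7, 0, 0, -3, 0, 0, 0, 0.7, 0, 0, -3, 0, 0, 0, 0.7, 0, 0, 0, 0, 0, 0, 0.7]
}}

```text
time: 22.05
position: [0.5244, 0.0899, 0.0388]
tool_rot: [0.739, 0.674, -0.0, -0.0]
ft_force: [0.2, -0.0, -1.0]
grip_width: 0.0495
```

```bash
python3 - <<'E'
from meas import *
st()
E
```

```text
t 22.05 p [524.4  89.9  38.8] yang -5.26 tilt [-4.e-04 -0.e+00 -1.e+00] F [ 0.2 -0.  -1. ] w 49.5 q [-0.04  0.69  1.8  -0.    0.64  0.05]
```

Emit:
{"name": "move_arm", "arguments": {
  "rows": [0, 0, -1.5, 0, 0, 0, 0.7, 0, 0, 0, 0, 0, 0, 0.25, 0, 0, 0, 0, 0, 0, 0.25, 0, 0, 0, 0, 0, 0, 0.25, 0, 0, 0, 0, 0, 0, 0.25, 0, 0, 20, 0, 0, 0, 0.25, 0, 0, 30, 0, 0, 0, 0.25, 0, 0, 35, 0, 0, 0, 0.25, 0, 0, 35, 0, 0, 0, 0.25, 0, 0, 35, 0, 0, 0, 0.25, 0, 0, 30, 0, 0, 0, 0.2, 0, 0, 0, 0, 0, 0, 0]
}}

```text
time: 23.25
position: [0.5275, 0.0898, 0.2269]
tool_rot: [0.739, 0.674, 0.004, 0.003]
ft_force: [-0.5, 0.3, -0.8]
grip_width: 0.0718
```

```bash
python3 - <<'E'
from meas import *
st()
S=snap('scene','s10.png');tins(S)
for r in (S,snap('side')):
    tins(r)
    P=cloud(r);m=(abs(P[...,0]-.525)<.03)&(abs(P[...,1]-.09)<.03)&(P[...,2]>.06)&(P[...,2]<.09)
    q=P[m];b=q[q[:,2]<.068];c=q[q[:,2]>.071];print('seated',rect(b),np.median(b,0),rect(c),np.median(c,0))
E
```

```text
t 23.25 p [527.5  89.8 226.9] yang -5.26 tilt [ 1.e-02 -3.e-04 -1.e+00] F [-0.5  0.3 -0.8] w 71.8 q [-0.04  0.4   1.66  0.    1.07  0.05]
red 171 [232. 160.] box (array([ 439.1, -345.8]), array([38.7, 47.1]), 76.7) cap 40 (array([ 439.3, -345.9]), array([19.8, 19.2]), 13.2)
yel 204 [264. 177.] box (array([ 496.6, -249.3]), array([50. , 40.3]), 14.2) cap 47 (array([ 498. , -249.5]), array([21. , 21.5]), 41.0)
red 171 [232. 160.] box (array([ 439.1, -345.8]), array([38.7, 47.1]), 76.7) cap 40 (array([ 439.3, -345.9]), array([19.8, 19.2]), 13.2)
yel 204 [264. 177.] box (array([ 496.6, -249.3]), array([50. , 40.3]), 14.2) cap 47 (array([ 498. , -249.5]), array([21. , 21.5]), 41.0)
seated (array([525.3,  86.5]), array([39.8, 51. ]), 85.4) [0.5325677  0.08363938 0.06429905] (array([525.7,  87.3]), array([18.9, 19. ]), 0.9) [0.5268597  0.08748053 0.07650649]
red 116 [389. 176.] box (array([ 438.5, -345.7]), array([39.5, 47.7]), 73.7) cap 25 (array([ 438.2, -342.6]), array([23.2, 16.3]), 60.4)
yel 165 [359. 188.] box (array([ 496.8, -246.7]), array([49.6, 44.3]), 15.7) cap 30 (array([ 497.2, -247.8]), array([20.1, 23.4]), 34.9)
seated (array([523.4,  88.9]), array([44.6, 51.3]), 82.9) [0.51612584 0.09677141 0.0640608 ] (array([523.9,  90.1]), array([20. , 22.8]), 22.7) [0.522811   0.09259738 0.07534084]
```

View pics/s10.png

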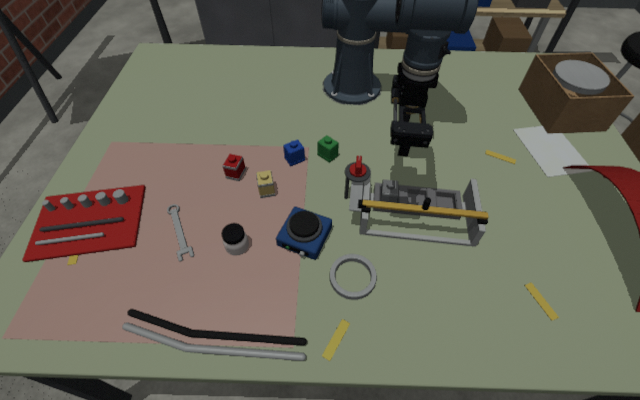

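Emit:
{"name": "move_arm", "arguments": {
  "rows": [-5.9, -29, 1, 0, 0, 0.0946, 0, -5.9, -29, 1, 0, 0, 0.0946, 0, -5.9, -29, 1, 0, 0, 0.0946, 0, -5.9, -29, 1, 0, 0, 0.0946, 0, -5.9, -29, 1, 0, 0, 0.0946, 0, -5.9, -29, 1, 0, 0, 0.0946, 0, -5.9, -29, 1, 0, 0, 0.0946, 0, -5.9, -29, 1, 0, 0, 0.0946, 0, -5.9, -29, 1, 0, 0, 0.0946, 0, -5.9, -29, 1, 0, 0, 0.0946, 0, -5.9, -29, 1, 0, 0, 0.0946, 0, -5.9, -29, 1, 0, 0, 0.0946, 0]
}}

```text
time: 24.55
position: [0.4523, -0.2585, 0.2325]
tool_rot: [0.259, 0.966, 0.001, -0.002]
ft_force: [0.6, -0.3, 0.2]
grip_width: 0.0872
```

Emit:
{"name": "move_arm", "arguments": {
  "rows": [-5.9, -29, 0, 0, 0, 0.0946, 0, -5.9, -29, 0, 0, 0, 0.0946, 0, -5.9, -29, 0, 0, 0, 0.0946, 0, 0, 0, 0, 0, 0, 0, 0]
}}

```text
time: 24.95
position: [0.4349, -0.3484, 0.2325]
tool_rot: [0.123, 0.992, 0.0, -0.001]
ft_force: [-0.3, -0.1, -0.1]
grip_width: 0.0873
```

```bash
python3 - <<'E'
from meas import *
st();r,o=wsnap('w11.png');tins(r)
E
```

```text
t 24.95 p [ 434.9 -348.4  232.5] yang 75.88 tilt [-1.8e-03  4.0e-04 -1.0e+00] F [-0.3 -0.1 -0.1] w 87.3 q [-0.88  0.42  1.59 -0.    1.13 -2.2 ]
red 1611 [316. 182.] box (array([ 439.1, -346.2]), array([38.4, 47.1]), 76.9) cap 349 (array([ 438.6, -345.8]), array([20.3, 20.9]), 76.0)
yel 1581 [416. 212.] box (array([ 498. , -249.1]), array([48.4, 41.2]), 14.0) cap 340 (array([ 497.6, -248.8]), array([21.2, 20.3]), 32.2)
```

View pics/w11.png

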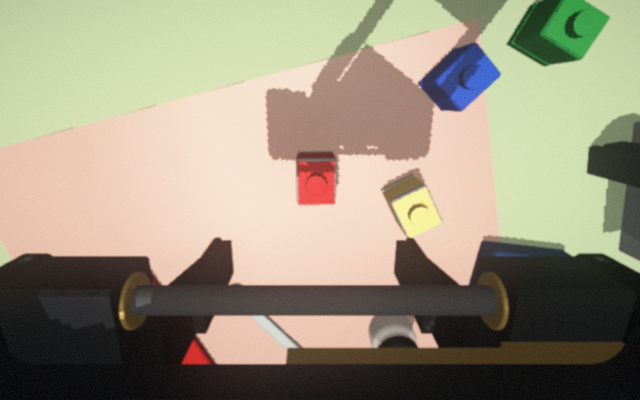

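Emit:
{"name": "move_arm", "arguments": {
  "rows": [4, 2.4, -30, 0, 0, 0, 0.25, 0, 0, -30, 0, 0, 0, 0.25, 0, 0, -30, 0, 0, 0, 0.25, 0, 0, -30, 0, 0, 0, 0.25, 0, 0, -30, 0, 0, 0, 0.25, 0, 0, -25, 0, 0, 0, 0.25, 0, 0, -18, 0, 0, 0, 0.25, 0, 0, -10, 0, 0, 0, 0.25, 0, 0, 0, 0, 0, 0, 0.8, 0, 0, 0, 0, 0, 0, 0.8, 0, 0, 0, 0, 0, 0, 0.8, 0, 0, 0, 0, 0, 0, 0.8],
  "grip_force": 40
}}

```text
time: 26.2
position: [0.4406, -0.3434, 0.0326]
tool_rot: [0.122, 0.993, -0.001, 0.001]
ft_force: [-0.7, -0.8, -0.5]
grip_width: 0.0414
```

Emit:
{"name": "move_arm", "arguments": {
  "rows": [0, 0, 0, 0, 0, 0, 0.8, 0, 0, 0, 0, 0, 0, 0.8, 0, 0, 0, 0, 0, 0, 0.8]
}}

```text
time: 26.5
position: [0.4406, -0.3435, 0.0326]
tool_rot: [0.122, 0.993, -0.001, 0.001]
ft_force: [0.2, -0.4, 5.1]
grip_width: 0.0415
```

```bash
python3 - <<'E'
from meas import *
st()
E
```

```text
t 26.5 p [ 440.6 -343.5   32.6] yang 76.02 tilt [ 0.0015 -0.0016 -1.    ] F [ 0.2 -0.4  5.1] w 41.5 q [-0.86  0.72  1.74  0.    0.68 -2.19]
```

Emit:
{"name": "move_arm", "arguments": {
  "rows": [0, 0, 10, 0, 0, 0, 0.8, 0, 0, 30, 0, 0, 0, 0.8, 0, 0, 35, 0, 0, 0, 0.8, 0, 0, 32, 0, 0, 0, 0.8, 25.4, 26.5, 0, 0, 0, 0.0191, 0.8, 25.4, 26.5, 0, 0, 0, 0.0191, 0.8, 25.4, 26.5, 0, 0, 0, 0.0191, 0.8, 25.4, 26.5, 0, 0, 0, 0.0191, 0.8, 25.4, 26.5, 0, 0, 0, 0.0191, 0.8, 25.4, 26.5, 0, 0, 0, 0.0191, 0.8, 25.4, 26.5, 0, 0, 0, 0.0191, 0.8, 25.4, 26.5, 0, 0, 0, 0.0191, 0.8]
}}

```text
time: 27.7
position: [0.6434, -0.1292, 0.1385]
tool_rot: [0.045, 0.999, 0.0, -0.001]
ft_force: [-0.6, 0.3, -0.8]
grip_width: 0.0419
```

Emit:
{"name": "move_arm", "arguments": {
  "rows": [0, 0, 0, 0, 0, 0, 0.8, 0, 0, 0, 0, 0, 0, 0.8]
}}

```text
time: 27.9
position: [0.6428, -0.1297, 0.1382]
tool_rot: [0.044, 0.999, 0.0, -0.001]
ft_force: [-0.5, -0.4, -1.5]
grip_width: 0.0417
```

```bash
python3 - <<'E'
from meas import *
st()
r=snap('side');a=cv2.resize(r['color'][150:260,240:430],None,fx=4,fy=4);cv2.imwrite('pics/c12.png',a[...,::-1])
E
```

```text
t 27.9 p [ 642.8 -129.7  138.2] yang 84.91 tilt [-1.6e-03  1.0e-04 -1.0e+00] F [-0.5 -0.4 -1.5] w 41.7 q [-0.37  0.67  1.42 -0.    1.05 -1.85]
```

View pics/c12.png

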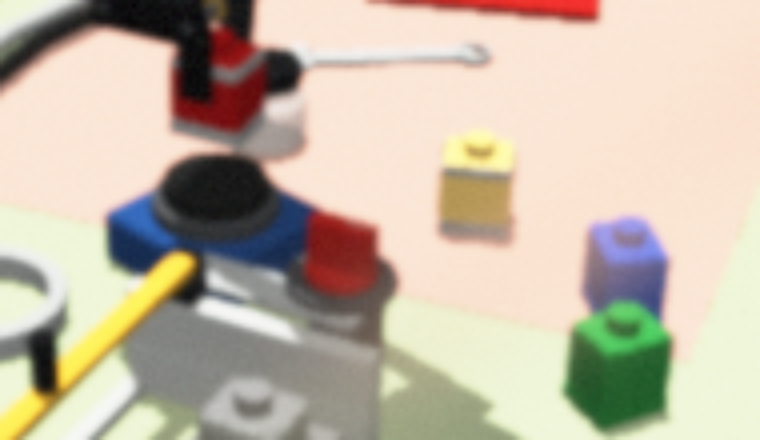

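Emit:
{"name": "move_arm", "arguments": {
  "rows": [1, -1, -16, 0, 0, 0, 0.8, 0, 0, -16, 0, 0, 0, 0.8, 0, 0, -6, 0, 0, 0, 0.8, 0, 0, -6, 0, 0, 0, 0.8, 0, 0, -6, 0, 0, 0, 0.8, 0, 0, -5, 0, 0, 0, 0.8, 0, 0, 0, 0, 0, 0, 0.8, 0, 0, 0, 0, 0, 0, 0.8]
}}

```text
time: 28.75
position: [0.644, -0.1328, 0.0882]
tool_rot: [0.046, 0.999, -0.001, 0.0]
ft_force: [-8.6, 0.8, 20.9]
grip_width: 0.0419
```

Emit:
{"name": "move_arm", "arguments": {
  "rows": [0, 0, -1, 0, 0, 0, 0.8, 0, 0, 0, 0, 0, 0, 0.8, 0, 0, 0, 0, 0, 0, 0.8, 0, 0, 0, 0, 0, 0, 0.8, 0, 0, 0, 0, 0, 0, 0.8, 0, 0, 0, 0, 0, 0, 0.8, 0, 0, 0, 0, 0, 0, 0.8, 0, 0, 0, 0, 0, 0, 0.8, 0, 0, 0, 0, 0, 0, 0.8, 0, 0, 0, 0, 0, 0, 0.8]
}}

```text
time: 29.75
position: [0.644, -0.1328, 0.0882]
tool_rot: [0.045, 0.999, -0.001, 0.001]
ft_force: [-8.8, 0.5, 26.1]
grip_width: 0.0419
```

```bash
python3 - <<'E'
from meas import *
st()
r=snap('side');a=cv2.resize(r['color'][150:260,240:430],None,fx=4,fy=4);cv2.imwrite('pics/c13.png',a[...,::-1])
E
```

```text
t 29.75 p [ 644.  -132.8   88.2] yang 84.79 tilt [ 0.001  -0.0018 -1.    ] F [-8.8  0.5 26.1] w 41.9 q [-0.37  0.73  1.45 -0.    0.96 -1.85]
```

View pics/c13.png

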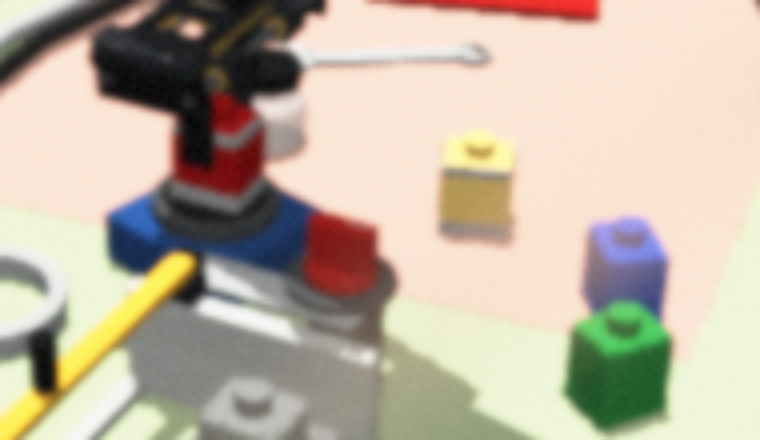

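Emit:
{"name": "move_arm", "arguments": {
  "rows": [0, 0, 28, 0, 0, 0, 0.8, 0, 0, 35, 0, 0, 0, 0.8, 0, 0, 35, 0, 0, 0, 0.8, -8.1, 28.7, 0, 0, 0, 0, 0.8, -8.1, 28.7, 0, 0, 0, 0, 0.8, -8.1, 28.7, 0, 0, 0, 0, 0.8, -8.1, 28.7, 0, 0, 0, 0, 0.8, -8.1, 28.7, 0, 0, 0, 0, 0.8, -8.1, 28.7, 0, 0, 0, 0, 0.8, -8.1, 28.7, 0, 0, 0, 0, 0.8, -8.1, 28.7, 0, 0, 0, 0, 0.8, -8.1, 28.7, 0, 0, 0, 0, 0.8]
}}

```text
time: 31.0
position: [0.5713, 0.1273, 0.1807]
tool_rot: [0.046, 0.999, 0.0, 0.001]
ft_force: [0.6, -0.2, -1.4]
grip_width: 0.0414
```

Emit:
{"name": "move_arm", "arguments": {
  "rows": [-8.1, 28.7, 0, 0, 0, 0, 0.8, -8.1, 28.7, 0, 0, 0, 0, 0.8, -8.1, 28.7, 0, 0, 0, 0, 0.8, -8.1, 28.7, -20, 0, 0, 0, 0.8, 0, 0, 0, 0, 0, 0, 0.8, 0, 0, 0, 0, 0, 0, 0.8]
}}

```text
time: 31.6
position: [0.5387, 0.2415, 0.1602]
tool_rot: [0.045, 0.999, -0.0, -0.0]
ft_force: [0.5, -0.7, -1.1]
grip_width: 0.042
```

```bash
python3 - <<'E'
from meas import *
st()
E
```

```text
t 31.6 p [538.7 241.5 160.2] yang 84.87 tilt [-3.e-04 -6.e-04 -1.e+00] F [ 0.5 -0.7 -1.1] w 42.0 q [ 0.23  0.56  1.58 -0.    1.   -1.25]
```

Emit:
{"name": "move_arm", "arguments": {
  "rows": [0.8, -0.3, -25, 0, 0, 0, 0.8, 0, 0, -25, 0, 0, 0, 0.8, 0, 0, -25, 0, 0, 0, 0.8, 0, 0, -15, 0, 0, 0, 0.8, 0, 0, -6, 0, 0, 0, 0.8, 0, 0, -5, 0, 0, 0, 0.8, 0, 0, -5, 0, 0, 0, 0.8, 0, 0, -3, 0, 0, 0, 0.8, 0, 0, 0, 0, 0, 0, 0.8]
}}

```text
time: 32.5
position: [0.5399, 0.241, 0.0518]
tool_rot: [0.046, 0.999, 0.0, 0.0]
ft_force: [0.3, 0.4, -1.2]
grip_width: 0.0414
```

Emit:
{"name": "move_arm", "arguments": {
  "rows": [0, 0, -4, 0, 0, 0, 0.8, 0, 0, -4, 0, 0, 0, 0.8, 0, 0, -3, 0, 0, 0, 0.8, 0, 0, -1, 0, 0, 0, 0.8]
}}

```text
time: 32.9
position: [0.5396, 0.2411, 0.0404]
tool_rot: [0.045, 0.999, -0.0, -0.0]
ft_force: [-4.7, -1.2, 11.7]
grip_width: 0.0418
```

Emit:
{"name": "move_arm", "arguments": {
  "rows": [0, 0, -0.5, 0, 0, 0, 0.4, 0, 0, 0, 0, 0, 0, 0.4, 0, 0, 0, 0, 0, 0, 0.4, 0, 0, 15, 0, 0, 0, 0.4, 0, 0, 30, 0, 0, 0, 0.4, 0, 0, 35, 0, 0, 0, 0.4, 0, 0, 35, 0, 0, 0, 0.4, 0, 0, 35, 0, 0, 0, 0.4, 0, 0, 30, 0, 0, 0, 0.4, 0, 0, 0, 0, 0, 0, 0.2]
}}

```text
time: 33.9
position: [0.5428, 0.2419, 0.2251]
tool_rot: [0.045, 0.999, 0.002, 0.006]
ft_force: [0.0, 0.0, -0.3]
grip_width: 0.0554
```

```bash
cat >> meas.py <<'E'
def seated(r):
    P=cloud(r)
    for k,(x,y) in enumerate([(.5248,.0897),(.5318,.1653),(.5388,.241)]):
        m=(abs(P[...,0]-x)<.033)&(abs(P[...,1]-y)<.033)&(P[...,2]>.055)&(P[...,2]<.086);q=P[m]
        b=q[q[:,2]<.068];c=q[q[:,2]>.071]
        if len(b)>20 and len(c)>5: print('slot',k,rect(b),np.round(np.median(b,0)[2],4),'cap',rect(c),np.round(np.median(c,0)[2],4))
E
python3 - <<'E'
from meas import *
st()
for c in('scene','side'):
    r=snap(c,c+'14.png');tins(r);seated(r)
E
```

```text
t 33.9 p [542.8 241.9 225.1] yang 84.8 tilt [ 0.0112  0.0027 -0.9999] F [ 0.   0.  -0.3] w 55.4 q [ 0.23  0.48  1.52  0.    1.13 -1.25]
yel 204 [264. 177.] box (array([ 497.8, -249.1]), array([50.4, 40.3]), 13.6) cap 46 (array([ 498.1, -250.1]), array([20.2, 20.6]), 42.7)
slot 0 (array([525.5,  86.4]), array([39.5, 50.6]), 84.8) 0.0641 cap (array([525.3,  87.1]), array([18.6, 21. ]), 86.7) 0.0763
slot 2 (array([540.4, 240. ]), array([42.5, 51.4]), 85.0) 0.0642 cap (array([539.6, 240. ]), array([20.7, 22.9]), 85.0) 0.0756
yel 160 [359. 188.] box (array([ 496.5, -247.3]), array([48.4, 47.7]), 13.6) cap 33 (array([ 495.7, -244.2]), array([19.3, 27.4]), 15.9)
slot 0 (array([523.9,  90. ]), array([44. , 51.3]), 83.8) 0.0635 cap (array([524.7,  88.8]), array([19.7, 21.5]), 41.2) 0.0753
slot 2 (array([537.4, 243.8]), array([42.9, 50.6]), 85.6) 0.0636 cap (array([537.6, 242.7]), array([22.4, 20.2]), 69.4) 0.0757
```

View pics/side14.png

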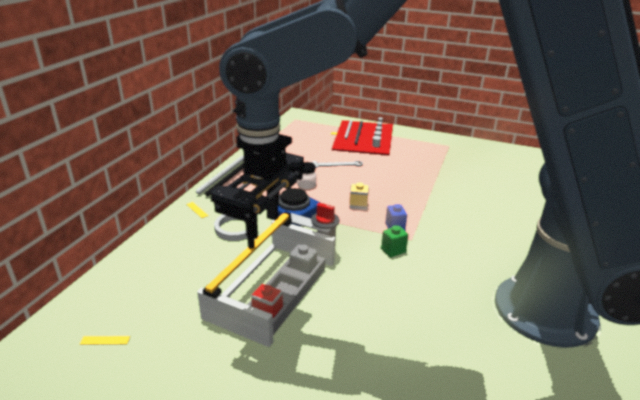

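Emit:
{"name": "move_arm", "arguments": {
  "rows": [-2.6, -28.8, 1, 0, 0, 0.0196, 0.1, -2.6, -28.8, 1, 0, 0, 0.0196, 0.1, -2.6, -28.8, 1, 0, 0, 0.0196, 0.1, -2.6, -28.8, 1, 0, 0, 0.0196, 0.1, -2.6, -28.8, 1, 0, 0, 0.0196, 0.1, -2.6, -28.8, 1, 0, 0, 0.0196, 0.1, -2.6, -28.8, 1, 0, 0, 0.0196, 0.1, -2.6, -28.8, 1, 0, 0, 0.0196, 0.1, -2.6, -28.8, 1, 0, 0, 0.0196, 0.1, -2.6, -28.8, 1, 0, 0, 0.0196, 0.1, -2.6, -28.8, 1, 0, 0, 0.0196, 0.1, -2.6, -28.8, 1, 0, 0, 0.0196, 0.1]
}}

```text
time: 35.2
position: [0.507, -0.1052, 0.2295]
tool_rot: [-0.072, 0.997, 0.001, -0.002]
ft_force: [-0.3, 0.4, -1.2]
grip_width: 0.0783
```

Emit:
{"name": "move_arm", "arguments": {
  "rows": [-2.6, -28.8, 0, 0, 0, 0.0196, 0.1, -2.6, -28.8, 0, 0, 0, 0.0196, 0.1, -2.6, -28.8, 0, 0, 0, 0.0196, 0.1, -2.6, -28.8, 0, 0, 0, 0.0196, 0.1, -2.6, -28.8, 0, 0, 0, 0.0196, 0.1, 0, 0, 0, 0, 0, 0, 0.1, 0, 0, 0, 0, 0, 0, 0.1]
}}

```text
time: 35.9
position: [0.4944, -0.2482, 0.2295]
tool_rot: [-0.12, 0.993, 0.002, -0.001]
ft_force: [-0.4, -0.6, 0.2]
grip_width: 0.0784
```

```bash
python3 - <<'E'
from meas import *
st();r,o=wsnap('w15.png');tins(r)
E
```

```text
t 35.9 p [ 494.4 -248.2  229.5] yang 103.77 tilt [-0.0028  0.0028 -1.    ] F [-0.4 -0.6  0.2] w 78.4 q [-0.67  0.42  1.6   0.    1.12 -2.48]
grey 416 [513. 236.] box (array([497.2, -23. ]), array([21.1, 42.1]), 46.2) cap 201 (array([498.4, -23.9]), array([21.1, 41.6]), 49.0)
yel 1633 [311. 183.] box (array([ 498.5, -248.9]), array([48.3, 40.2]), 14.9) cap 359 (array([ 497.6, -248.7]), array([21. , 21.1]), 32.2)
```

View pics/w15.png

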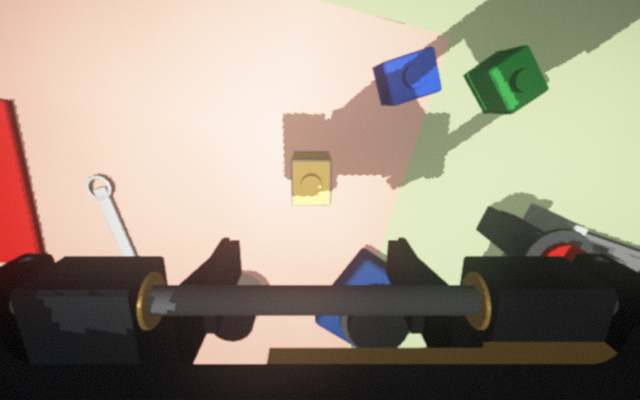

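Emit:
{"name": "move_arm", "arguments": {
  "rows": [2.5, -0.6, -30, 0, 0, 0.008, 0.2, 0, 0, -30, 0, 0, 0, 0.25, 0, 0, -30, 0, 0, 0, 0.25, 0, 0, -30, 0, 0, 0, 0.25, 0, 0, -30, 0, 0, 0, 0.25, 0, 0, -25, 0, 0, 0, 0.25, 0, 0, -15, 0, 0, 0, 0.25, 0, 0, -10, 0, 0, 0, 0.25, 0, 0, 0, 0, 0, 0, 0.8, 0, 0, 0, 0, 0, 0, 0.8, 0, 0, 0, 0, 0, 0, 0.8, 0, 0, 0, 0, 0, 0, 0.8],
  "grip_force": 40
}}

```text
time: 37.15
position: [0.4986, -0.2495, 0.0321]
tool_rot: [-0.125, 0.992, -0.001, 0.001]
ft_force: [0.1, -0.3, 2.2]
grip_width: 0.0416
```

Emit:
{"name": "move_arm", "arguments": {
  "rows": [0, 0, 0, 0, 0, 0, 0.8, 0, 0, 0, 0, 0, 0, 0.8, 0, 0, 0, 0, 0, 0, 0.8]
}}

```text
time: 37.45
position: [0.4986, -0.2495, 0.032]
tool_rot: [-0.125, 0.992, -0.001, 0.001]
ft_force: [-0.1, 1.5, 6.9]
grip_width: 0.0417
```

```bash
python3 - <<'E'
from meas import *
st()
E
```

```text
t 37.45 p [ 498.6 -249.5   32. ] yang 104.33 tilt [ 0.0015 -0.001  -1.    ] F [-0.1  1.5  6.9] w 41.7 q [-0.66  0.72  1.74  0.    0.67 -2.49]
```

Emit:
{"name": "move_arm", "arguments": {
  "rows": [0, 0, 10, 0, 0, 0, 0.8, 0, 0, 30, 0, 0, 0, 0.8, 0, 0, 35, 0, 0, 0, 0.8, 0, 0, 32, 0, 0, 0, 0.8, 20.9, 16.8, 0, 0, 0, -0.0487, 0.8, 20.9, 16.8, 0, 0, 0, -0.0487, 0.8, 20.9, 16.8, 0, 0, 0, -0.0487, 0.8, 20.9, 16.8, 0, 0, 0, -0.0487, 0.8, 20.9, 16.8, 0, 0, 0, -0.0487, 0.8, 20.9, 16.8, 0, 0, 0, -0.0487, 0.8, 20.9, 16.8, 0, 0, 0, -0.0487, 0.8, 0, 0, 0, 0, 0, 0, 0.8]
}}

```text
time: 38.65
position: [0.6465, -0.1293, 0.1382]
tool_rot: [0.044, 0.999, 0.0, 0.001]
ft_force: [-0.2, -0.0, -1.7]
grip_width: 0.0416
```

```bash
python3 - <<'E'
from meas import *
st()
r=snap('side');a=cv2.resize(r['color'][150:260,240:430],None,fx=4,fy=4);cv2.imwrite('pics/c16.png',a[...,::-1])
E
```

```text
t 38.65 p [ 646.5 -129.3  138.2] yang 84.94 tilt [ 2.1e-03  3.0e-04 -1.0e+00] F [-0.2 -0.  -1.7] w 41.6 q [-0.37  0.67  1.42  0.    1.05 -1.85]
```

View pics/c16.png

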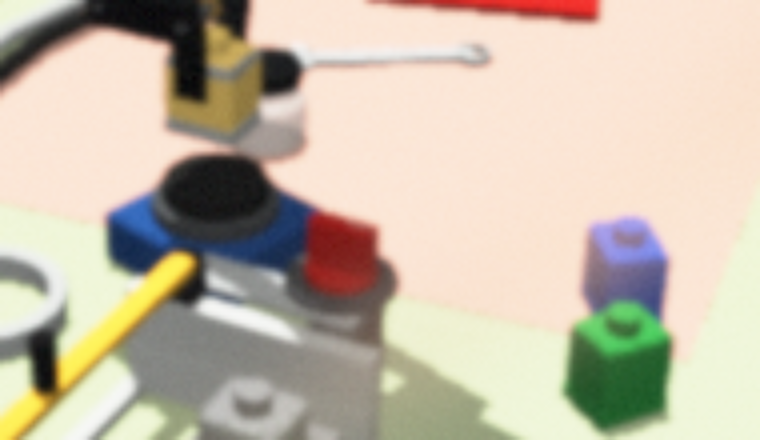

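Emit:
{"name": "move_arm", "arguments": {
  "rows": [-1, -2, -16, 0, 0, 0, 0.8, 0, 0, -16, 0, 0, 0, 0.8, 0, 0, -6, 0, 0, 0, 0.8, 0, 0, -6, 0, 0, 0, 0.8, 0, 0, -6, 0, 0, 0, 0.8, 0, 0, -5, 0, 0, 0, 0.8, 0, 0, -1, 0, 0, 0, 0.8, 0, 0, 0, 0, 0, 0, 0.8]
}}

```text
time: 39.5
position: [0.6428, -0.134, 0.0879]
tool_rot: [0.045, 0.999, -0.001, 0.0]
ft_force: [-8.9, 1.8, 25.4]
grip_width: 0.0422
```

Emit:
{"name": "move_arm", "arguments": {
  "rows": [0, 0, 0, 0, 0, 0, 0.8, 0, 0, 0, 0, 0, 0, 0.8, 0, 0, 0, 0, 0, 0, 0.8, 0, 0, 0, 0, 0, 0, 0.8, 0, 0, 0, 0, 0, 0, 0.8, 0, 0, 0, 0, 0, 0, 0.8, 0, 0, 0, 0, 0, 0, 0.8, 0, 0, 0, 0, 0, 0, 0.8, 0, 0, 0, 0, 0, 0, 0.8, 0, 0, 0, 0, 0, 0, 0.8]
}}

```text
time: 40.5
position: [0.6428, -0.1341, 0.0879]
tool_rot: [0.045, 0.999, -0.001, 0.0]
ft_force: [-8.6, 1.7, 25.4]
grip_width: 0.042
```

```bash
python3 - <<'E'
from meas import *
st()
for c in('scene','side'):seated(snap(c))
E
```

```text
t 40.5 p [ 642.8 -134.1   87.9] yang 84.84 tilt [ 2.0e-04 -1.2e-03 -1.0e+00] F [-8.6  1.7 25.4] w 42.0 q [-0.37  0.73  1.45 -0.    0.96 -1.85]
slot 0 (array([525.6,  86.3]), array([39.6, 51.6]), 85.4) 0.0642 cap (array([526. ,  87.4]), array([19.1, 20.5]), 89.3) 0.0761
slot 2 (array([540.2, 239.7]), array([42.4, 50.5]), 84.2) 0.0639 cap (array([540. , 240.5]), array([21. , 20.5]), 59.0) 0.0765
slot 0 (array([523.7,  89.4]), array([46.8, 51. ]), 85.9) 0.063 cap (array([522.7,  89.3]), array([21.3, 22.5]), 39.3) 0.0752
slot 2 (array([538. , 242.7]), array([43.3, 51. ]), 83.7) 0.0635 cap (array([537.8, 242.6]), array([22. , 19.8]), 80.7) 0.0755
```

Emit:
{"name": "move_arm", "arguments": {
  "rows": [0, 0, 28, 0, 0, 0, 0.8, 0, 0, 37, 0, 0, 0, 0.8, 0, 0, 38, 0, 0, 0, 0.8, -10.2, 27.1, 0, 0, 0, 0, 0.8, -10.2, 27.1, 0, 0, 0, 0, 0.8, -10.2, 27.1, 0, 0, 0, 0, 0.8, -10.2, 27.1, 0, 0, 0, 0, 0.8, -10.2, 27.1, 0, 0, 0, 0, 0.8, -10.2, 27.1, 0, 0, 0, 0, 0.8, -10.2, 27.1, 0, 0, 0, 0, 0.8, -10.2, 27.1, 0, 0, 0, 0, 0.8, -10.2, 27.1, 0, 0, 0, 0, 0.8]
}}

```text
time: 41.8
position: [0.5515, 0.1111, 0.1855]
tool_rot: [0.045, 0.999, 0.0, 0.001]
ft_force: [0.3, -0.2, -1.3]
grip_width: 0.0418
```

Emit:
{"name": "move_arm", "arguments": {
  "rows": [-10.2, 27.1, 0, 0, 0, 0, 0.8, -10.2, 27.1, -10, 0, 0, 0, 0.8, 0, 0, -15, 0, 0, 0, 0.8, 0, 0, 0, 0, 0, 0, 0.8, 0, 0, 0, 0, 0, 0, 0.8]
}}

```text
time: 42.3
position: [0.5315, 0.1643, 0.1603]
tool_rot: [0.045, 0.999, -0.0, 0.0]
ft_force: [1.1, -0.5, -1.3]
grip_width: 0.0414
```

```bash
python3 - <<'E'
from meas import *
st()
E
```

```text
t 42.3 p [531.5 164.3 160.3] yang 84.8 tilt [ 7.e-04 -1.e-04 -1.e+00] F [ 1.1 -0.5 -1.3] w 41.4 q [ 0.1   0.52  1.67 -0.    0.95 -1.38]
```

Emit:
{"name": "move_arm", "arguments": {
  "rows": [0.6, 1, -25, 0, 0, 0, 0.8, 0, 0, -25, 0, 0, 0, 0.8, 0, 0, -25, 0, 0, 0, 0.8, 0, 0, -15, 0, 0, 0, 0.8, 0, 0, -6, 0, 0, 0, 0.8, 0, 0, -5, 0, 0, 0, 0.8, 0, 0, -5, 0, 0, 0, 0.8, 0, 0, -3, 0, 0, 0, 0.8, 0, 0, 0, 0, 0, 0, 0.8]
}}

```text
time: 43.2
position: [0.5319, 0.1655, 0.0513]
tool_rot: [0.045, 0.999, 0.0, 0.0]
ft_force: [-0.8, -0.5, -1.5]
grip_width: 0.0418
```

Emit:
{"name": "move_arm", "arguments": {
  "rows": [0, 0, -4, 0, 0, 0, 0.8, 0, 0, -4, 0, 0, 0, 0.8, 0, 0, -3, 0, 0, 0, 0.8, 0, 0, -1, 0, 0, 0, 0.8]
}}

```text
time: 43.6
position: [0.5316, 0.1656, 0.04]
tool_rot: [0.045, 0.999, -0.0, -0.0]
ft_force: [-3.5, -0.4, 14.9]
grip_width: 0.0416
```

Emit:
{"name": "move_arm", "arguments": {
  "rows": [0, 0, -0.5, 0, 0, 0, 0.4, 0, 0, 0, 0, 0, 0, 0.4, 0, 0, 0, 0, 0, 0, 0.4, 0, 0, 15, 0, 0, 0, 0.4, 0, 0, 30, 0, 0, 0, 0.4, 0, 0, 35, 0, 0, 0, 0.4, 0, 0, 35, 0, 0, 0, 0.4, 0, 0, 35, 0, 0, 0, 0.4, 0, 0, 0, 0, 0, 0, 0.4, 0, 0, 0, 0, 0, 0, 0.4]
}}

```text
time: 44.6
position: [0.532, 0.1655, 0.1892]
tool_rot: [0.045, 0.999, 0.0, 0.001]
ft_force: [-0.0, 0.1, 0.0]
grip_width: 0.0523
```

```bash
python3 - <<'E'
from meas import *
st()
for c in('scene','side'):
    r=snap(c,c+'17.png');seated(r);P=cloud(r);h=masks(r)
    m=(h[...,0]>18)&(h[...,0]<32)&(h[...,1]>150)&(P[...,2]>.09)&(P[...,2]<.104);print('bar',m.sum(),rect(P[m]))
E
```

```text
t 44.6 p [532.  165.5 189.2] yang 84.8 tilt [ 1.7e-03  2.0e-04 -1.0e+00] F [-0.   0.1  0. ] w 52.3 q [ 0.1   0.48  1.64  0.    1.02 -1.38]
slot 0 (array([526. ,  86.4]), array([40.3, 50.6]), 85.0) 0.064 cap (array([524.6,  87.1]), array([18.6, 20.6]), 85.7) 0.0761
slot 1 (array([531.9, 164.2]), array([43.5, 50.2]), 87.1) 0.064 cap (array([530.8, 165. ]), array([20.6, 19.5]), 29.5) 0.0764
slot 2 (array([540.6, 239.9]), array([42.4, 49.1]), 84.9) 0.0641 cap (array([539.7, 240.7]), array([21. , 21.1]), 59.4) 0.0757
bar 725 (array([617.1, 156.2]), array([297.7,  17.8]), 84.5)
slot 0 (array([523.4,  90.1]), array([53.5, 45.8]), 0.5) 0.0635 cap (array([524.2,  89.5]), array([20.1, 20.8]), 22.7) 0.0753
slot 1 (array([529.8, 167.8]), array([43.5, 51.3]), 84.1) 0.0634 cap (array([529.8, 165.7]), array([21.1, 24.6]), 1.1) 0.0755
slot 2 (array([537.7, 243.6]), array([44.5, 52.1]), 80.5) 0.0635 cap (array([538.3, 242. ]), array([19.9, 23. ]), 26.0) 0.0756
bar 579 (array([614.8, 156.7]), array([305.9,  17.3]), 84.7)
```

View pics/side17.png

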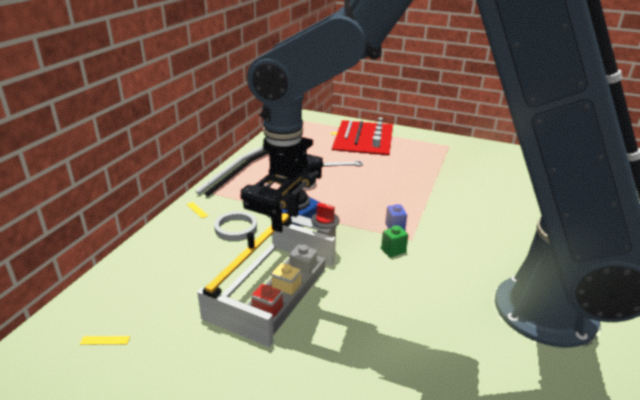

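Emit:
{"name": "move_arm", "arguments": {
  "rows": [21, -2, 0, 0, 0, 0, 0.4, 21, -2, 0, 0, 0, 0, 0.4, 21, -2, 0, 0, 0, 0, 0.4, 21, -2, 0, 0, 0, 0, 0.4, 0, 0, -25, 0, 0, 0, 0.4, 0, 0, -25, 0, 0, 0, 0.4, 0, 0, -22, 0, 0, 0, 0.4, 0, 0, -12, 0, 0, 0, 0.4, 0, 0, 0, 0, 0, 0, 0.9, 0, 0, 0, 0, 0, 0, 0.9, 0, 0, 0, 0, 0, 0, 0.9, 0, 0, 0, 0, 0, 0, 0.9],
  "grip_force": 30
}}

```text
time: 45.9
position: [0.6165, 0.1576, 0.1058]
tool_rot: [0.045, 0.999, 0.0, 0.001]
ft_force: [-0.6, 0.2, -0.2]
grip_width: 0.0282
```

Emit:
{"name": "move_arm", "arguments": {
  "rows": [0, 0, 0, 0, 0, 0, 0.9, -8, 0.7, 0, 0, 0, 0, 0.9, -12, 1.1, 0, 0, 0, 0, 0.9, -12, 1.1, 0, 0, 0, 0, 0.9, -12, 1.1, 0, 0, 0, 0, 0.9, -12, 1.1, 0, 0, 0, 0, 0.9, -12, 1.1, 0, 0, 0, 0, 0.9, -10, 0.9, 0, 0, 0, 0, 0.9, -6, 0.5, 0, 0, 0, 0, 0.9, -3, 0.2, 0, 0, 0, 0, 0.9, 0, 0, 0, 0, 0, 0, 0.9]
}}

```text
time: 47.0
position: [0.5289, 0.1654, 0.1055]
tool_rot: [0.045, 0.999, 0.0, 0.001]
ft_force: [2.6, -1.8, 7.4]
grip_width: 0.015
```

```bash
python3 - <<'E'
from meas import *
st()
for c in('scene','side'):
    r=snap(c);P=cloud(r);h=masks(r)
    m=(h[...,0]>18)&(h[...,0]<32)&(h[...,1]>150)&(P[...,2]>.09)&(P[...,2]<.104);print('bar',m.sum(),rect(P[m]))
E
```

```text
t 47.0 p [528.9 165.4 105.5] yang 84.83 tilt [ 0.0024 -0.     -1.    ] F [ 2.6 -1.8  7.4] w 15.0 q [ 0.1   0.6   1.72 -0.    0.82 -1.38]
bar 558 (array([534.9, 169.5]), array([285.8,  15.1]), 84.7)
bar 594 (array([531. , 171.5]), array([290.5,  17.1]), 84.8)
```

Emit:
{"name": "move_arm", "arguments": {
  "rows": [-3, 0.3, 0, 0, 0, 0, 0.9, -2, 0.2, 0, 0, 0, 0, 0.9, 0, 0, 0, 0, 0, 0, 0.9, 0, 0, 0, 0, 0, 0, 0.9]
}}

```text
time: 47.5
position: [0.5289, 0.1654, 0.1056]
tool_rot: [0.045, 0.999, 0.0, 0.006]
ft_force: [10.7, -2.8, 0.2]
grip_width: 0.0151
```

```bash
python3 - <<'E'
from meas import *
st()
for c in('scene','side'):
    r=snap(c);P=cloud(r);h=masks(r)
    m=(h[...,0]>18)&(h[...,0]<32)&(h[...,1]>150)&(P[...,2]>.09)&(P[...,2]<.104);print('bar',m.sum(),rect(P[m]))
E
```

```text
t 47.5 p [528.9 165.4 105.6] yang 84.82 tilt [ 1.170e-02 -2.000e-04 -9.999e-01] F [10.7 -2.8  0.2] w 15.1 q [ 0.1   0.6   1.72 -0.    0.81 -1.38]
bar 558 (array([534.5, 169.7]), array([287. ,  15.1]), 84.8)
bar 594 (array([531. , 171.2]), array([291. ,  16.1]), 84.7)
```

Emit:
{"name": "move_arm", "arguments": {
  "rows": [4, -0.5, 0, 0, 0, 0, 0.6, 0, 0, 0, 0, 0, 0, 0.4, 0, 0, 0, 0, 0, 0, 0.4, 0, 0, 15, 0, 0, 0, 0.4, 0, 0, 35, 0, 0, 0, 0.4, 0, 0, 35, 0, 0, 0, 0.4, -4, -27, 0, 0, 0, 0, 0.4, -4, -27, 0, 0, 0, 0, 0.4, -4, -28, 0, 0, 0, 0, 0.4, -4, -28, 0, 0, 0, 0, 0.4, -3, -28, 0, 0, 0, 0, 0.4, -3, -28, 0, 0, 0, 0, 0.4],
  "grip_force": 40
}}

```text
time: 48.8
position: [0.5036, -0.0009, 0.1888]
tool_rot: [0.045, 0.999, 0.001, -0.002]
ft_force: [-0.1, -0.5, 0.2]
grip_width: 0.0519
```

Emit:
{"name": "move_arm", "arguments": {
  "rows": [0, 0, 0, 0, 0, 0, 0.4, 0, 0, 0, 0, 0, 0, 0.4]
}}

```text
time: 49.0
position: [0.5044, -0.0004, 0.189]
tool_rot: [0.046, 0.999, 0.001, -0.001]
ft_force: [-0.0, 0.7, -0.4]
grip_width: 0.0521
```

```bash
python3 - <<'E'
from meas import *
st()
for c in('scene','side'):
    r=snap(c);P=cloud(r);h=masks(r);seated(r)
    m=(h[...,0]>18)&(h[...,0]<32)&(h[...,1]>150)&(P[...,2]>.09)&(P[...,2]<.104);print('bar',m.sum(),rect(P[m]))
r,o=wsnap();P=cloud(r);h=masks(r)
red=((h[...,0]<8)|(h[...,0]>172))&(h[...,1]>130)&(P[...,2]>.134)&(P[...,2]<.148);print('knob',red.sum(),rect(P[red]))
E
```

```text
t 49.0 p [ 5.044e+02 -4.000e-01  1.890e+02] yang 84.71 tilt [-0.0026  0.0013 -1.    ] F [-0.   0.7 -0.4] w 52.1 q [-0.22  0.41  1.77  0.    0.96 -1.7 ]
slot 0 (array([529.8,  86.6]), array([40.5, 40.9]), 85.3) 0.0638 cap (array([527.5,  86.6]), array([20.4, 13.3]), 69.5) 0.0757
slot 1 (array([535.2, 164.2]), array([41.8, 43.3]), 84.8) 0.0638 cap (array([533.9, 164.3]), array([17.8, 15.7]), 87.1) 0.0757
slot 2 (array([542.9, 239.6]), array([42. , 47.4]), 85.4) 0.0639 cap (array([542.4, 240.7]), array([16. , 19.3]), 19.4) 0.0763
bar 570 (array([534.5, 168.8]), array([288.7,  15.4]), 84.6)
slot 0 (array([516.9,  90.6]), array([44.8, 36.5]), 84.1) 0.063 cap (array([519.1,  89.7]), array([26.3, 11.9]), 80.6) 0.0743
slot 1 (array([524. , 168.2]), array([45.2, 39.2]), 83.3) 0.0633 cap (array([526. , 167.2]), array([22.1, 13.6]), 80.4) 0.0751
slot 2 (array([531.5, 243.8]), array([43.1, 39.3]), 83.0) 0.0637 cap (array([533.5, 244.1]), array([21.4, 13.3]), 72.0) 0.0755
bar 635 (array([531.9, 171.3]), array([289.9,  17.6]), 84.9)
knob 1030 (array([505.8,  -0.6]), array([13.8, 40.9]), 85.1)
```

Bar closed, knob at (505.8, −0.6). Grip and tighten it.

Emit:
{"name": "move_arm", "arguments": {
  "rows": [1.5, 0, -25, 0, 0, 0, 0.4, 0, 0, -25, 0, 0, 0, 0.4, 0, 0, -15, 0, 0, 0, 0.4, 0, 0, -7, 0, 0, 0, 0.4, 0, 0, 0, 0, 0, 0, 0.95, 0, 0, 0, 0, 0, 0, 0.95, 0, 0, 0, 0, 0, 0, 0.95, 0, 0, 0, 0, 0, 0, 0.95, 0, 0, 0, 0, 0, 0, 0.95, 0, 0, 0, 0, 0, 0, 0.95, 0, 0, 0, 0, 0, 0, 0.95],
  "grip_force": 45
}}

```text
time: 50.25
position: [0.5075, -0.0013, 0.118]
tool_rot: [0.045, 0.999, -0.0, 0.0]
ft_force: [-1.0, -3.0, 3.8]
grip_width: 0.0139
```

Emit:
{"name": "move_arm", "arguments": {
  "rows": [0, 0, 0, 0, 0, -0.12, 0.95, 0, 0, 0, 0, 0, -0.12, 0.95, 0, 0, 0, 0, 0, -0.12, 0.95, 0, 0, 0, 0, 0, -0.12, 0.95, 0, 0, 0, 0, 0, -0.12, 0.95, 0, 0, 0, 0, 0, -0.12, 0.95, 0, 0, 0, 0, 0, -0.12, 0.95, 0, 0, 0, 0, 0, -0.12, 0.95, 0, 0, 0, 0, 0, -0.12, 0.95, 0, 0, 0, 0, 0, -0.12, 0.95, 0, 0, 0, 0, 0, -0.12, 0.95, 0, 0, 0, 0, 0, -0.08, 0.95]
}}

```text
time: 51.45
position: [0.5067, -0.0021, 0.118]
tool_rot: [0.679, 0.734, -0.001, 0.0]
ft_force: [-2.5, -4.8, 4.5]
grip_width: 0.0139
```

```bash
python3 - <<'E'
from meas import *
st();print(robot.get_obs()['moment'])
E
```

```text
t 51.45 p [506.7  -2.1 118. ] yang 4.52 tilt [-0.0012 -0.0028 -1.    ] F [-2.5 -4.8  4.5] w 13.9 q [-0.22  0.53  1.82 -0.    0.79 -0.3 ]
[-1.05945859  0.40336821  0.29307973]
```

Release, lift and retreat, then check everything.

Emit:
{"name": "move_arm", "arguments": {
  "rows": [0, 0, 0, 0, 0, 0, 0.95, 0, 0, 0, 0, 0, 0, 0.4, 0, 0, 0, 0, 0, 0, 0.4, 0, 0, 0, 0, 0, 0, 0.4, 0, 0, 20, 0, 0, 0, 0.4, 0, 0, 35, 0, 0, 0, 0.4, 0, 0, 35, 0, 0, 0, 0.4, 0, 0, 35, 0, 0, 0, 0.2, 0, -10, 20, 0, 0, 0, 0.1, -5, -20, 0, 0, 0, 0, 0, -5, -20, 0, 0, 0, 0, 0, 0, 0, 0, 0, 0, 0, 0]
}}

```text
time: 52.65
position: [0.497, -0.052, 0.2627]
tool_rot: [0.679, 0.734, -0.0, 0.0]
ft_force: [0.6, 0.2, 0.8]
grip_width: 0.0828
```

```bash
python3 - <<'E'
from meas import *
st()
r,o=wsnap('w18.png');P=cloud(r);h=masks(r)
red=((h[...,0]<8)|(h[...,0]>172))&(h[...,1]>130)&(P[...,2]>.134)&(P[...,2]<.148);print('knob',red.sum(),rect(P[red]))
for c in('scene','side'):
    r=snap(c,c+'18.png');P=cloud(r);h=masks(r);seated(r)
    m=(h[...,0]>18)&(h[...,0]<32)&(h[...,1]>150)&(P[...,2]>.09)&(P[...,2]<.104);print('bar',m.sum(),rect(P[m]))
    m=(P[...,2]>.06)&(P[...,2]<.07)&(P[...,0]>.58)&(P[...,0]<.75)&(P[...,1]>-.22)&(P[...,1]<-.05);print('pad z',np.median(P[m],0))
    for t in('trim_ring','clip_jar','spanner'):
        o=robot.spot_point(c,t);print(t,np.round(o[0]['at'],1) if o else None)
E
```

```text
t 52.65 p [497.  -52.  262.7] yang 4.46 tilt [ 3.e-04 -5.e-04 -1.e+00] F [0.6 0.2 0.8] w 82.8 q [-0.33  0.31  1.69 -0.    1.14 -0.41]
knob 745 (array([ 5.066e+02, -5.000e-01]), array([13.9, 41.2]), 5.1)
slot 0 (array([530.1,  86.6]), array([40.9, 41.4]), 83.9) 0.064 cap (array([529.2,  86.5]), array([19.8, 15.5]), 76.0) 0.0759
slot 1 (array([535.1, 164.4]), array([42.2, 44.3]), 84.9) 0.0641 cap (array([534.6, 164.4]), array([15.2, 18.9]), 15.2) 0.0758
slot 2 (array([543.1, 239.8]), array([42.5, 46.2]), 83.5) 0.0637 cap (array([542.7, 240.8]), array([15.7, 19.6]), 9.3) 0.076
bar 569 (array([534.5, 169.4]), array([286.2,  16.5]), 84.8)
pad z [ 0.6480707  -0.13265337  0.06635089]
trim_ring [354.4 276.5]
clip_jar [236.8 246.5]
spanner [179.3 231.5]
slot 0 (array([516.4,  90.5]), array([44.7, 36.1]), 82.2) 0.063 cap (array([519. ,  90.2]), array([23.8, 12.1]), 73.2) 0.0749
slot 1 (array([523.9, 167.9]), array([43.9, 39.3]), 84.2) 0.0636 cap (array([525.5, 166.7]), array([22.6, 13.1]), 80.2) 0.0752
slot 2 (array([530.5, 243.8]), array([45.4, 35.7]), 82.4) 0.0636 cap (array([533.9, 243.7]), array([21. , 12.3]), 81.6) 0.0752
bar 646 (array([530.9, 171.4]), array([290.7,  16.6]), 84.9)
pad z [ 0.64309448 -0.12659875  0.06551091]
trim_ring [235.5 225. ]
clip_jar [303.5 186.2]
spanner [335.7 161.6]
```

View pics/w18.png

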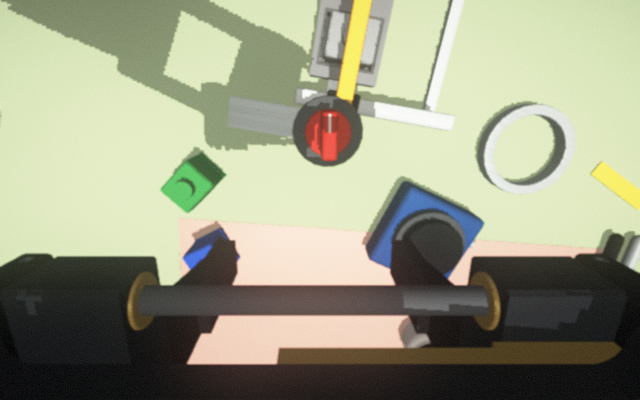

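View pics/scene18.png

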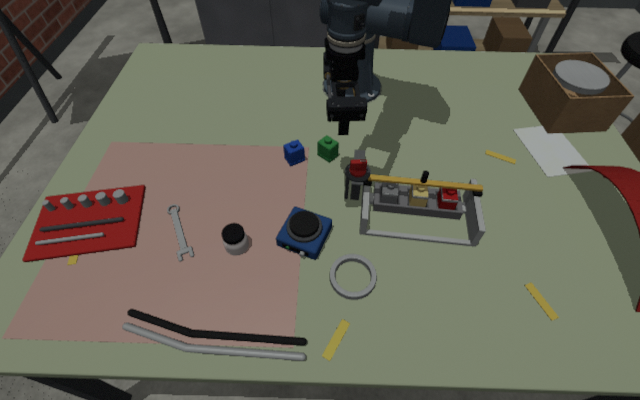

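```bash
python3 -c "
from rig import robot
print(robot.hand_in())"
```

```text
the job is handed in; nothing more can be done
None
```

I carried out every step and handed the job in at about 53 s of the 210 s allowed; no verdict was reported.

- **Opening:** I turned the clamp knob loose and slid the bar against its open stop. It moved about 80 mm because it started roughly 5 mm open.
- **Tins:** All three tins were on the bench. I pressed each one fully down on the pad for about a second, in the order grey, red, pale yellow. They now stand in slots 0 (grey), 2 (red) and 1 (yellow). I left the blue and green look-alikes alone.
- **Closing:** I slid the bar back to its closed stop and turned the knob tight.

My last checks, from the wrist, scene and side cameras:

- **Seating:** The tin tops read 64 mm and the caps about 76 mm above the bench, which is right for seated tins. After placing, before the bar covered them, the tins were centred within about 3 mm.
- **Bar:** Its centre read x = 534.5 mm in the scene camera and 530.9 mm in the side camera. Closed should be about 532 mm, so this is within the 2 mm calibration error.
- **Knob:** The grip stood at about 1.39 rad.
- **Pad:** The top was back up at 66 mm.
- **Bystanders:** The ring, jar and spanner showed no visible movement, and the detector positions shifted only a few pixels.
- **Arm:** It was clear of everything.

No check failed. I saw no tin knocked aside during the run.

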